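Pack the oiled tool handles into their case and clamp it shut

TASK

The new wooden tool handles stand upright on the bench: lay every one of them on its side in a groove of the storage case, one to a groove, lying level along the groove on both notched ribs wholly between the end walls (the brass end may point either way). Only when they are all in, shut the lid fully, and after that swing the red-ended clamp right down onto the closed lid. Leave the mallet, the glue bottle and the try square where they are, and let go of everything at the end.

Things in the scene. Friction and masses are not known exactly. Their poses are not given: they have to be found in the camera images.
- case: dark wooden storage case fixed to the bench, outside 294 (x) x 164 (y) mm, walls 8 thick, 50 high, floor 6; origin under its centre. Inside, two plywood ribs 12 thick at y = -36 and +36, up to 41 high, have V notches making four grooves along y. Lid hinged on the +y wall; clamp block 26 x 30, 78 high, outside the middle of the +x wall
- groove_a (a point): mid point of the first (nearest the robot) groove, at (-99, 0, 44) mm in the case's frame: where the middle of a laid handle should lie, 44 mm above the bench; axes as the case's, the groove runs along y, 148 mm long between the end walls
- groove_b (a point): mid point of the second groove, at (-33, 0, 44) mm in the case's frame: where the middle of a laid handle should lie, 44 mm above the bench; axes as the case's, the groove runs along y, 148 mm long between the end walls
- groove_c (a point): mid point of the third groove, at (33, 0, 44) mm in the case's frame: where the middle of a laid handle should lie, 44 mm above the bench; axes as the case's, the groove runs along y, 148 mm long between the end walls
- groove_d (a point): mid point of the fourth (nearest the clamp) groove, at (99, 0, 44) mm in the case's frame: where the middle of a laid handle should lie, 44 mm above the bench; axes as the case's, the groove runs along y, 148 mm long between the end walls
- handle1: tool handle 1 (may be absent): octagonal beech bar 38 mm across flats and 110 mm long, topped by a brass ferrule 26 mm in diameter and 18 mm long, 128 mm in all, about 0.14 kg; origin at the centre of its butt (the plain end it stands on), z along its axis to the ferrule; flats face its x and y axes and the diagonals between
- handle1_mid (a point): middle of handle 1's whole length, on its axis, 64 mm from the butt
- handle2: tool handle 2 (may be absent): octagonal beech bar 38 mm across flats and 110 mm long, topped by a brass ferrule 26 mm in diameter and 18 mm long, 128 mm in all, about 0.14 kg; origin at the centre of its butt (the plain end it stands on), z along its axis to the ferrule; flats face its x and y axes and the diagonals between
- handle2_mid (a point): middle of handle 2's whole length, on its axis, 64 mm from the butt
- handle3: tool handle 3 (may be absent): octagonal beech bar 38 mm across flats and 110 mm long, topped by a brass ferrule 26 mm in diameter and 18 mm long, 128 mm in all, about 0.14 kg; origin at the centre of its butt (the plain end it stands on), z along its axis to the ferrule; flats face its x and y axes and the diagonals between
- handle3_mid (a point): middle of handle 3's whole length, on its axis, 64 mm from the butt
- handle4: tool handle 4 (may be absent): octagonal beech bar 38 mm across flats and 110 mm long, topped by a brass ferrule 26 mm in diameter and 18 mm long, 128 mm in all, about 0.14 kg; origin at the centre of its butt (the plain end it stands on), z along its axis to the ferrule; flats face its x and y axes and the diagonals between
- handle4_mid (a point): middle of handle 4's whole length, on its axis, 64 mm from the butt
- lid (a joint): lid angle in rad: 0 shut, grows as it opens about the hinge along the case's x at the top of the +y wall, starts about 1.6 to 1.85 (standing open); a stiff hinge, it stays where it is left and takes about 5 N at its edge to move
- lid_hinge (a point): middle of the lid's hinge line, at (0, 82, 51) mm in the case's frame, turning with the lid: its y axis points from the free edge to the hinge, z to the outer face. The lid is a plywood panel 294 x 164 x 8 mm on a 21 mm rim, its outer face 29 mm from the hinge plane along z; shut, its top is 80 mm above the bench
- lid_edge (a point): middle of the lid's free edge on its outer face, 164 mm from the hinge line
- clamp (a joint): clamp angle in rad: 0 down on the shut lid, grows as it swings up and away about its pivot along the case's y, starts about 1.55 to 1.95 (standing up); stiff, stays where it is left, about 2 N at its tip moves it
- clamp_pivot (a point): clamp pivot, at (161, 0, 87) mm in the case's frame, turning with the clamp: -x along the arm to its red end, z to its upper (back) face when down
- clamp_tip (a point): middle of the upper face of the clamp's red end block (22 x 24 x 12 mm), 42 mm along the arm from the pivot and 6 mm above its centre line; the steel arm is 22 mm wide, 10 mm thick and reaches 53 mm from the pivot
- mallet: wooden carpenter's mallet lying on the bench, head 70 x 130 x 90 mm; origin under the head; leave it alone
- glue: white glue bottle with an orange cap, 60 mm in diameter and 160 mm high, standing; origin at its base; leave it alone
- square: try square lying flat, wooden stock 120 mm long, steel blade 180 mm long, 18 mm high; origin under the stock; leave it alone

How it is judged (in metres and radians):
On the way, in this order (a step that is already met when the one before it is completed fails the run):
1. every handle present lies in a groove of the case (y of handle1_mid in the frame of case between -0.014 and 0.014 m and z of handle1_mid in the frame of case between 0.038 and 0.05 m and angle between the z axis of each of handle1, handle2, handle3, handle4 and the y axis of case, either way round below 0.15 rad and angle between handle1's own z axis and vertical between 1.45 and 1.69 rad and (x of handle1_mid in the frame of groove_a between -0.008 and 0.008 m or x of handle1_mid in the frame of groove_b between -0.008 and 0.008 m or x of handle1_mid in the frame of groove_c between -0.008 and 0.008 m or x of handle1_mid in the frame of groove_d between -0.008 and 0.008 m) and linear speed of each of handle1, handle2, handle3, handle4 below 0.03 m/s and y of handle2_mid in the frame of case between -0.014 and 0.014 m and z of handle2_mid in the frame of case between 0.038 and 0.05 m and angle between handle2's own z axis and vertical between 1.45 and 1.69 rad and (x of handle2_mid in the frame of groove_a between -0.008 and 0.008 m or x of handle2_mid in the frame of groove_b between -0.008 and 0.008 m or x of handle2_mid in the frame of groove_c between -0.008 and 0.008 m or x of handle2_mid in the frame of groove_d between -0.008 and 0.008 m) and y of handle3_mid in the frame of case between -0.014 and 0.014 m and z of handle3_mid in the frame of case between 0.038 and 0.05 m and angle between handle3's own z axis and vertical between 1.45 and 1.69 rad and (x of handle3_mid in the frame of groove_a between -0.008 and 0.008 m or x of handle3_mid in the frame of groove_b between -0.008 and 0.008 m or x of handle3_mid in the frame of groove_c between -0.008 and 0.008 m or x of handle3_mid in the frame of groove_d between -0.008 and 0.008 m) and y of handle4_mid in the frame of case between -0.014 and 0.014 m and z of handle4_mid in the frame of case between 0.038 and 0.05 m and angle between handle4's own z axis and vertical between 1.45 and 1.69 rad and (x of handle4_mid in the frame of groove_a between -0.008 and 0.008 m or x of handle4_mid in the frame of groove_b between -0.008 and 0.008 m or x of handle4_mid in the frame of groove_c between -0.008 and 0.008 m or x of handle4_mid in the frame of groove_d between -0.008 and 0.008 m)), for 0.2 s.
2. the lid is shut over the handles (all of step 1 and value of joint lid below 0.05 rad), for 0.2 s.
3. the clamp is swung down onto the shut lid (value of joint lid below 0.05 rad and value of joint clamp below 0.1 rad), for 0.2 s.
At the end, for the whole second after the job is handed in: Each handle present lies in a groove, at rest: its mid point within 14 mm of the groove's along it, 8 mm across and 6 mm in height, its axis within 0.12 rad of level and 0.15 rad of the groove; lid joint below 0.05 rad, clamp joint below 0.1 rad (all of step 1 and all of step 3); the robot touches nothing.
It fails at once if the mallet is moved more than 30 mm (distance of mallet from where it was at the start of the episode above 0.03 m).
It fails at once if the glue bottle is moved more than 30 mm (distance of glue from where it was at the start of the episode above 0.03 m).
It fails at once if the try square is moved more than 30 mm (distance of square from where it was at the start of the episode above 0.03 m).
Of handle1, handle2, handle3, handle4 only 3 to 4 are there at a start; the rules pass over those that are not, and their reading is None.
At some moment in a run one of handle1, handle2, handle3, handle4 may be knocked a few centimetres aside while the robot is not near it.
Once in a run the grip may slacken for a moment while it holds something.
It also fails if it takes over 210 s, if anything falls off the work surface, if the arm or the gripper's body presses on something with over 40 N, if the wrist force passes 120 N, or if a joint passes its speed limit or range.

ROBOT

A 6-joint arm with a two-finger parallel gripper is mounted at the origin on the work surface. World frame = base frame: x ahead of the robot, y to its left, z up, the work surface at z = 0. Lengths are in mm, angles in rad, forces in N, time in s.
With the tool pointing down it reaches from about 400 to 925 mm from the base axis. Payload 12.5 kg.
Tool frame: the origin (TCP) lies at the very end of the fingers, on their centre line; the grasp point (between the pads) lies env.hold_point_z behind it (env.hold_point_z is the distance from the TCP to the grasp point, in mm); y points along the fingers, z is the direction in which the jaws open and shut, and the axes are right-handed (so a half turn about y gives the same grasp; the last joint's range is limited). The gripper opens to 95 mm and grips with 3 to 60 N. Pads are 20 mm wide; open, the fingers measure 119 mm over their backs; the gripper's body (75 mm by 180 mm) begins 59 mm behind the grasp point.
Start: joints at [-1.313, 0.491, 1.559, -0, 1.092, -0.106], TCP at [222.416, -584.104, 214.661] pointing down, gripper open.
Joint ranges: [-3.1, 3.1], [-0.84, 2.19], [0.05, 2.79], [-1.13, 4.28], [0.06, 2.93], [-2.69, 2.69]. Speed limits (rad/s): [2.22, 2.22, 2.79, 3.14, 3.14, 3.14].

INTERFACE

Orientations are given as [roll, pitch, yaw] about the fixed x, y, z axes, in that order (R = Rz(yaw) Ry(pitch) Rx(roll)).
In Python, from cell import env gives the robot as it stands.
- The arm moves only by the shell command python3 -m inch 'ROWS'. ROWS is JSON, one flat list of numbers, 7 for each row, row after row: the shift along the tool's x, y, z in m, then the turn, a rotation vector about the tool's x, y, z in degrees, then the closure, from -1 (fully open) to 1 (shut). In form: [tx, ty, tz, ax, ay, az, hand, tx, ty, tz, ax, ay, az, hand, ...]. A call has 1 to 10 rows; each row shifts and turns the commanded pose from where the row before left it, along the tool's axes as they then stand; what a row does not reach is not made up. A row lasts 1/10 s, in which the tool goes at most 50 mm and 8.59 degrees, less where a joint would pass 70% of its speed; a pose out of reach is approached as far as the arm can. A call is refused whole if a number of a shift passes 0.05 or a number of a turn 8.59, either way. A call with a gripper value outside its range is refused whole. The fingers move at their own pace and stop on an object; the grip force is fixed at half the most. Time passes only in rows, so rows that do not move let the fingers close. It gives the time, the measured TCP pose, the force and the opening at its end, in the units of the state.
- env.state(): the state, without advancing time (a new reading comes with each control period).
- env.read_camera(name): name is "scene" or "top" or "wrist"; returns a dict with "pixels" (420x560x3 uint8, blue, green, red), "depth" (420x560 float32, mm along the optical axis (not along the pixel's ray), 0 where there is no reading), "mtx" (3x3 intrinsics, pixels), "R" (3x3) and "t" (3): a world point X has camera coordinates R X + t. Camera axes: x right, y down, z forward; pixel columns grow to the right and rows downward; lengths in mm; the calibration is good to about 2 mm. The wrist camera is an equidistant fisheye: a pixel r from the principal point sees the ray r / f radians off the axis. A picture is of the moment at which its call begins.
- env.job_done(): hands the job in, once; it reports no verdict.
The state is a dict: "t": time; "joints": joint angles; "qvel": joint speeds; "tau": joint torques, N m; "eef_pos": TCP position; "tcp_rot": TCP orientation; "ft_force": force on the tool from outside, world axes, zero at the start; "moment": the same for the moment, N m; "opening": opening from 0.0 (shut) to 1.0 (fully open).
Only numpy, scipy, OpenCV 4.12 (cv2) and the standard library are available. Lean on these libraries where they do the work, as an engineer would, in place of code of your own. Each camera call takes 0.05 s, during which the arm holds its last target.

## Working session

There is one attempt and no reset: what is moved stays moved. The work goes in short steps, Python scripts to look and compute and a shell command to move; the robot and the scene stay as the last step left them, time stands still between calls to the robot, and variables do not carry over. Pictures are saved under pics/ and viewed, and the job is handed in when it is done.

```bash
ls -la; mkdir -p pics
python3 - <<'E'
from cell import env
import cv2
print(env.state()); print(env.hold_point_z)
for n in ("scene","top","wrist"):
    c=env.read_camera(n); cv2.imwrite(f"pics/{n}0.png",c["pixels"]); print(n,c["mtx"],c["R"],c["t"])
E
```

```text
total 12
drwxr-xr-x  3 agent agent 4096 Dec  7 16:18 .
drwxr-xr-x 23 root  root  4096 Dec  7 16:18 ..
drwxr-xr-x  2 agent agent 4096 Dec  7 16:18 pics
{'t': 0.0, 'joints': array([-1.31260599e+00,  4.91573424e-01,  1.55950648e+00, -2.14958328e-05,
        1.09172082e+00, -1.05624834e-01]), 'qvel': array([-3.97855856e-04, -1.63553797e-03, -3.76162730e-04,  4.88188262e-05,
        2.49484282e-04, -9.10648615e-04]), 'tau': array([ 6.36612094e-05, -6.12653089e+01, -2.58186418e+01,  6.93809101e-02,
        4.82913991e-02, -1.11916006e-04]), 'eef_pos': array([ 222.3318056 , -583.81994381,  214.03350842]), 'tcp_rot': array([-1.57199968e+00,  1.08407703e-04, -2.77776763e+00]), 'ft_force': array([-0.60018533,  0.41996576,  0.84065065]), 'moment': array([-0.04827603, -0.01426542,  0.0583058 ]), 'opening': 1.0018423484619223}
18.8
scene [[385.59099435   0.         277.35859026]
 [  0.         385.59099435 208.11240218]
 [  0.           0.           1.        ]] [[ 0.36600031  0.9303591   0.02181098]
 [ 0.50532459 -0.17900295 -0.84415935]
 [-0.7814671   0.31998421 -0.53564847]] [-228.34912918 -237.12012064 1439.6549533 ]
top [[383.92280208   0.         285.24832067]
 [  0.         383.92280208 208.52952425]
 [  0.           0.           1.        ]] [[-0.00631098 -0.99958738 -0.02802212]
 [-0.99154438  0.0098875  -0.12939078]
 [ 0.12961446  0.0269686  -0.99119765]] [  16.5385984   609.61340818 1038.06728763]
wrist [[325.1922621    0.         280.67387701]
 [  0.         325.1922621  213.45256614]
 [  0.           0.           1.        ]] [[ 3.56766275e-01 -9.34193285e-01 -8.55258768e-04]
 [-9.05255786e-01 -3.45940921e-01  2.46651254e-01]
 [-2.30715814e-01 -8.72226211e-02 -9.69103930e-01]] [-624.46518642  -28.60098355  388.07835882]
```

View pics/scene0.png

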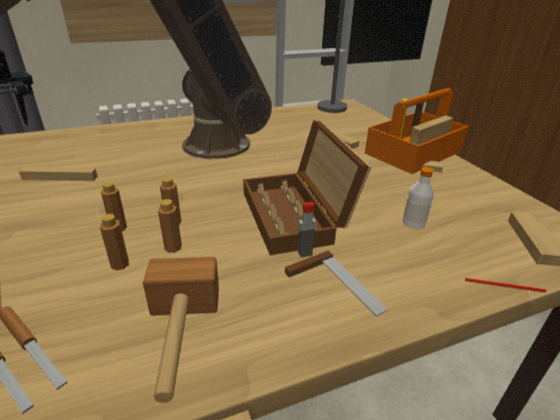

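View pics/top0.png

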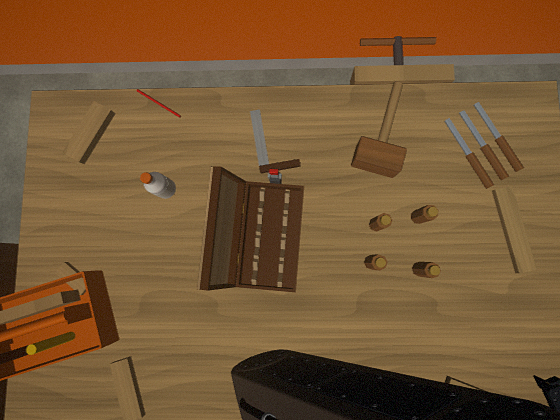

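View pics/wrist0.png

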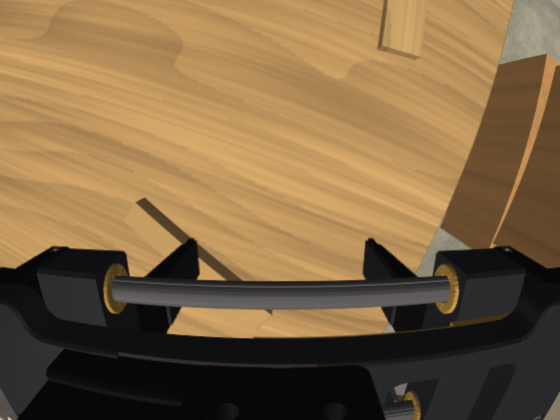

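The four handles appear in top view at (381,221), (425,213), (375,262) and (426,269). The case is at (250,235) with its lid on the left, and the clamp is at (275,173). Next I'll measure them.

```bash
cat > h.py <<'E'
from cell import env
import numpy as np, cv2
def pts(c):
    K,R,t,d=c["mtx"],c["R"],c["t"],c["depth"].astype(float)
    v,u=np.mgrid[:420,:560]
    P=np.stack([(u-K[0,2])/K[0,0]*d,(v-K[1,2])/K[1,1]*d,d],-1)
    W=(P-t)@R
    W[d<=0]=np.nan
    return W
def plane(c,u,v,z):
    K,R,t=c["mtx"],c["R"],c["t"]
    r=R.T@np.array([(u-K[0,2])/K[0,0],(v-K[1,2])/K[1,1],1.]); o=-R.T@t
    return o+r*(z-o[2])/r[2]
def handles(c,box=None,dbg=False):
    W=pts(c); b=c["pixels"]
    m=(np.abs(W[...,2]-128)<14)
    if box: m&=(W[...,0]>box[0])&(W[...,0]<box[1])&(W[...,1]>box[2])&(W[...,1]<box[3])
    n,l,s,ce=cv2.connectedComponentsWithStats(m.astype(np.uint8))
    o=[]
    for i in range(1,n):
        if 15<s[i,4]<200:
            q=W[l==i]
            o.append((ce[i],plane(c,*ce[i],np.nanmedian(q[:,2])),s[i,4]))
    return o
E
python3 - <<'E'
from h import *
c=env.read_camera("top"); W=pts(c)
for o in handles(c): print(np.round(o[0]),np.round(o[1]),o[2])
for (u,v) in [(381,221),(280,200),(270,185),(290,289),(303,186),(298,291),(246,182),(240,286),(213,167),(202,288),(240,182)]:
    print(u,v,W[v,u].round())
cv2.imwrite("pics/c1.png",cv2.resize(c["pixels"][140:310,180:320],None,fx=4,fy=3.5,interpolation=cv2.INTER_CUBIC))
E
```

```text
[274. 172.] [694.  39. 137.] 54
[154. 181.] [675. 357. 121.] 103
[432. 211.] [ 587. -364.  127.] 95
[385. 220.] [ 567. -245.  127.] 91
[380. 262.] [ 460. -228.  127.] 95
[434. 270.] [ 441. -361.  128.] 98
[223. 286.] [402. 168. 130.] 20
[ 83. 311.] [342. 522. 129.] 100
[ 51. 342.] [266. 597. 128.] 70
[ 13. 355.] [236. 693. 127.] 83
381 221 [ 564. -235.  127.]
280 200 [639.  28.   8.]
270 185 [675.  54.  52.]
290 289 [389.  -0.  51.]
303 186 [671. -39.  51.]
298 291 [379. -22.   0.]
246 182 [685. 122.  48.]
240 286 [397. 136.  49.]
213 167 [691. 181. 206.]
202 288 [404. 201. 207.]
240 182 [682. 136.  64.]
```

View pics/c1.png

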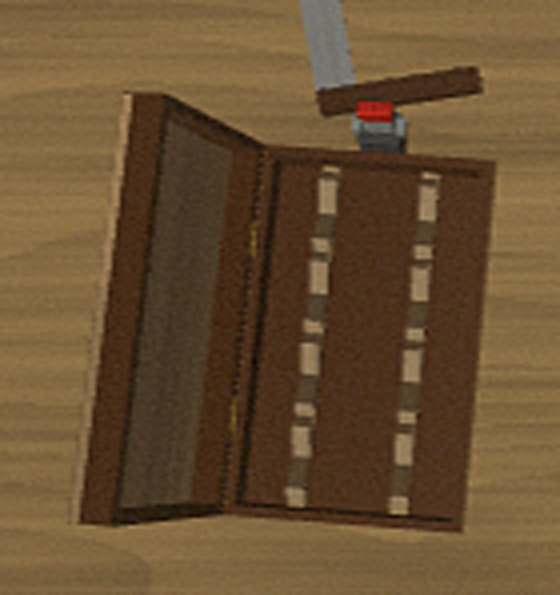

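The crop shows the case rim, two ribs with four notch pairs, the lid standing left, and the red clamp tip at the +x wall. Next I'll fit the case pose.

Run:
```python
from h import *
c=env.read_camera("top"); W=pts(c)
m=(W[...,2]>44)&(W[...,2]<56)&(W[...,0]>370)&(W[...,0]<720)&(W[...,1]>-70)&(W[...,1]<170)
n,l,s,ce=cv2.connectedComponentsWithStats(m.astype(np.uint8),connectivity=8)
i=1+np.argmax(s[1:,4]); print(s[1:,:])
ys,xs=np.where(l==i)
P=np.array([plane(c,u,v,50)[:2] for u,v in zip(xs,ys)]).astype(np.float32)
r=cv2.minAreaRect(P); print(r, cv2.boxPoints(r))
# rim outer edges by line fits
yaw=np.deg2rad(r[2])
# -y wall: for each x bin min y ; -x wall: for each y bin min x ; +x wall max x
def fit(a,b,f,lo,hi):
    q=[]
    for k in np.arange(lo,hi,5):
        s_=(P[:,a]>=k)&(P[:,a]<k+5)
        if s_.any(): q.append((k+2.5,f(P[s_,b])))
    q=np.array(q); p=np.polyfit(q[:,0],q[:,1],1); e=q[:,1]-np.polyval(p,q[:,0]); k=abs(e)<4; return np.polyfit(q[k,0],q[k,1],1)
print('-y',fit(0,1,np.min,410,650)); print('-x',fit(1,0,np.min,0,110)); print('+x',fit(1,0,np.max,-20,110))
# rib tops: light pixels
hsv=cv2.cvtColor(c["pixels"],cv2.COLOR_BGR2HSV)
m2=(W[...,2]>30)&(W[...,2]<46)&(hsv[...,2]>120)
mm=np.zeros_like(m2); mm[185:292,240:300]=1; m2&=mm
n,l,s,ce=cv2.connectedComponentsWithStats(m2.astype(np.uint8),connectivity=4)
for i in range(1,n):
    if s[i,4]>3: print(np.round(ce[i]),s[i,4],plane(c,*ce[i],41).round(1))
# lid outer plane
m=(W[...,2]>90)&(W[...,0]>380)&(W[...,0]<720)&(W[...,1]>90)&(W[...,1]<260)
print(np.nanpercentile(W[m],[0,1,50,99,100],axis=0).round())
```

```text
[[ 228  181   76  111 1435]
 [ 283  216    1    1    1]
 [ 237  233    1    1    1]
 [ 237  235    1    1    1]
 [ 236  238    1    1    1]
 [ 234  256    1    1    1]
 [ 235  262    1    1    1]]
((537.73388671875, 66.0888671875), (189.48294067382812, 298.0037536621094), 84.7823257446289) [[380.73364  -14.709831]
 [677.50256  -41.81023 ]
 [694.73413  146.88757 ]
 [397.9652   173.98796 ]]
-y [-0.09028056 20.75621785]
-x [8.52223203e-02 3.83493368e+02]
+x [8.97604782e-02 6.76267595e+02]
[261. 193.] 16 [653.8  78.5  41. ]
[286. 195.] 15 [648.2   8.1  41. ]
[260. 209.] 14 [607.9  83.3  41. ]
[285. 212.] 15 [600.9  11.2  41. ]
[260. 216.] 16 [587.8  83.9  41. ]
[284. 219.] 16 [581.3  14.   41. ]
[258. 233.] 12 [541.6  88.4  41. ]
[284. 235.] 12 [535.4  16.9  41. ]
[257. 239.] 12 [523.7  90.5  41. ]
[283. 242.] 17 [517.   19.7  41. ]
[256. 256.] 12 [476.6  94.7  41. ]
[282. 259.] 12 [470.   22.8  41. ]
[255. 263.] 14 [458.  97.  41.]
[280. 266.] 16 [451.6  25.6  41. ]
[254. 280.] 10 [411.3  99.9  41. ]
[280. 283.] 12 [404.2  28.6  41. ]
[[397. 132.  90.]
 [401. 143.  92.]
 [543. 180. 202.]
 [689. 209. 212.]
 [694. 215. 214.]]
```

```bash
cat >> h.py <<'E'
CX,CY,CYAW=534.5,54.3,-0.089
def case2w(x,y):
    c,s=np.cos(CYAW),np.sin(CYAW); return np.array([CX+c*x-s*y,CY+s*x+c*y])
def w2case(P):
    c,s=np.cos(CYAW),np.sin(CYAW); d=P[...,:2]-[CX,CY]; return np.stack([c*d[...,0]+s*d[...,1],-s*d[...,0]+c*d[...,1]],-1)
E
python3 - <<'E'
from h import *
c=env.read_camera("top"); W=pts(c); C=w2case(W)
for yy in (-36,36):
    m=(abs(C[...,1]-yy)<4)&(abs(C[...,0])<137)
    x=C[...,0][m]; z=W[...,2][m]; o=np.argsort(x)
    print([(int(a),int(b)) for a,b in zip(x[o],z[o])])
for k,x in zip("abcd",(-99,-33,33,99)): print(k,case2w(x,0))
E
```

```text
[(-134, 18), (-134, 12), (-134, 16), (-131, 30), (-130, 33), (-130, 30), (-128, 35), (-127, 35), (-127, 35), (-125, 40), (-125, 38), (-124, 41), (-122, 39), (-122, 38), (-122, 38), (-119, 39), (-119, 38), (-119, 35), (-117, 35), (-116, 36), (-114, 32), (-114, 33), (-114, 34), (-112, 29), (-111, 31), (-111, 27), (-109, 26), (-109, 23), (-109, 30), (-106, 25), (-106, 23), (-106, 27), (-104, 22), (-104, 19), (-103, 21), (-101, 20), (-101, 16), (-101, 16), (-98, 17), (-98, 14), (-98, 15), (-96, 20), (-95, 21), (-95, 20), (-93, 25), (-93, 20), (-92, 19), (-90, 23), (-89, 26), (-87, 29), (-87, 27), (-84, 34), (-84, 28), (-81, 41), (-81, 32), (-81, 35), (-78, 40), (-78, 36), (-78, 33), (-76, 40), (-75, 38), (-75, 41), (-73, 36), (-73, 37), (-72, 36), (-70, 34), (-70, 36), (-70, 36), (-67, 34), (-67, 36), (-67, 34), (-65, 34), (-65, 31), (-64, 31), (-62, 34), (-62, 30), (-62, 39), (-59, 37), (-59, 40), (-59, 37), (-57, 41), (-56, 41), (-56, 40), (-54, 39), (-54, 41), (-53, 37), (-51, 37), (-51, 35), (-48, 35), (-48, 31), (-48, 32), (-45, 29), (-45, 34), (-45, 31), (-42, 24), (-42, 27), (-42,
[... 4141 characters left out ...]
5), (80, 36), (81, 33), (84, 31), (84, 30), (84, 32), (87, 26), (87, 26), (90, 26), (91, 24), (91, 25), (93, 23), (94, 22), (94, 20), (97, 19), (97, 15), (98, 14), (99, 21), (100, 20), (100, 20), (102, 23), (102, 20), (103, 20), (105, 25), (105, 24), (105, 21), (107, 29), (108, 25), (108, 23), (110, 29), (110, 28), (111, 27), (112, 32), (113, 33), (113, 29), (115, 30), (115, 32), (115, 32), (117, 37), (118, 34), (118, 34), (120, 37), (120, 38), (121, 33), (122, 40), (123, 40), (123, 37), (126, 37), (126, 37), (126, 37), (129, 33), (130, 34), (130, 33), (136, 15), (136, 14)]
a [435.89183076  63.09937262]
b [501.63061025  57.23312421]
c [567.36938975  51.36687579]
d [633.10816924  45.50062738]
```

```bash
python3 -m inch '[0,0,0,8,0,0,-1, 0,0,0,8,0,0,-1, 0,0,0,0,0,0,-1]'; python3 -c "
from cell import env; s=env.state(); print(s['joints'].round(4).tolist(),s['eef_pos'].round(1).tolist(),s['tcp_rot'].round(4).tolist())"
```

```text
t: 0.6
eef_pos: [221.9, -582.0, 214.4]
tcp_rot: [-1.29, 0.0, -2.778]
ft_force: [-0.2, -0.1, -0.2]
opening: 0.999
[-1.3272, 0.3932, 1.7634, 0.0513, 0.7064, -0.1545] [221.9, -582.0, 214.4] [-1.2897, 0.0, -2.7779]
```

Notch valleys sit at x ≈ -98, -32, 33 and 99 in the case frame, which agrees with the fit. Next I'll undo the test turn and yaw the tool so the jaws lie along the case's x.

```bash
cat > st.py <<'E'
from h import *
import json,os,sys
from scipy.spatial.transform import Rotation as Ro
s=env.state(); R=Ro.from_euler('xyz',s['tcp_rot']).as_matrix()
f=open('log.jsonl','a'); f.write(json.dumps([s['joints'].tolist(),s['eef_pos'].tolist(),s['tcp_rot'].tolist()])+'\n'); f.close()
hp=s['eef_pos']-env.hold_point_z*R[:,1]
print('t',round(s['t'],1),'j',s['joints'].round(2).tolist(),'tcp',s['eef_pos'].round(1).tolist(),'hold',hp.round(1).tolist(),'open',round(float(s['opening']),3),'F',s['ft_force'].round(1).tolist())
print('X',R[:,0].round(3),'Y',R[:,1].round(3),'Z',R[:,2].round(3))
# args: target hold-point x y z [tilt(deg below horizontal) [az deg]] -> tool-frame delta (mm), turn (rotvec deg)
a=[float(v) for v in sys.argv[1:]]
if len(a)>=3:
    if len(a)>=4:
        az=np.deg2rad(a[4]) if len(a)>4 else np.pi/2+CYAW
        tl=np.deg2rad(a[3]); u=np.array([np.cos(az),np.sin(az),0])
        y=u*np.cos(tl)-np.array([0,0,np.sin(tl)]); z=np.array([np.sin(az),-np.cos(az),0.]); x=np.cross(y,z)
        R2=np.stack([x,y,z],1)
        print('turn(tool)',np.rad2deg(Ro.from_matrix(R.T@R2).as_rotvec()).round(2).tolist())
    else: R2=R
    d=np.array(a[:3])-hp
    print('hold shift now-axes',(R.T@d).round(1).tolist(),'after-turn axes',(R2.T@(d)).round(1).tolist(), 'tcp shift after-turn', (R2.T@(np.array(a[:3])+env.hold_point_z*R2[:,1]-s['eef_pos'])).round(1).tolist())
E
python3 st.py
python3 -m inch '[0,0,0,-8,0,0,-1, 0,0,0,-8,0,0,-1, 0,-0.02,0,0,-8,0,-1, 0,-0.02,0,0,-8,0,-1, 0,0,0,0,-8,0,-1, 0,0,0,0,-8,0,-1, 0,0,0,0,-8,0,-1, 0,0,0,0,-8,0,-1, 0,0,0,0,-8,0,-1, 0,0,0,0,-8,0,-1]'; python3 st.py 441 -440 260 90
```

```text
t 0.6 j [-1.33, 0.39, 1.76, 0.05, 0.71, -0.15] tcp [221.9, -582.0, 214.4] hold [220.0, -577.1, 232.4] open 0.999 F [-0.2, -0.1, -0.2]
X [-0.935 -0.356 -0.   ] Y [ 0.099 -0.259 -0.961] Z [ 0.342 -0.898  0.277]
t: 1.6
eef_pos: [222.4, -584.3, 255.0]
tcp_rot: [-1.572, 0.002, -1.655]
ft_force: [0.2, -0.2, -0.0]
opening: 1.002
t 1.6 j [-1.31, 0.46, 1.5, -0.0, 1.18, -1.23] tcp [222.4, -584.3, 255.0] hold [222.4, -584.4, 273.8] open 1.002 F [0.2, -0.2, -0.0]
X [-0.084 -0.996 -0.002] Y [-0.001  0.003 -1.   ] Z [ 0.996 -0.084 -0.001]
turn(tool) [0.09, 0.26, -0.14]
hold shift now-axes [-162.3, 13.9, 205.6] after-turn axes [-163.2, 13.8, 204.9] tcp shift after-turn [-163.2, 13.8, 204.9]
```

```bash
python3 -m inch '[-0.02,0,0.025,0,0,0,-1, -0.02,0,0.026,0,0,0,-1, -0.02,0,0.026,0,0,0,-1, -0.02,0,0.026,0,0,0,-1, -0.02,0,0.026,0,0,0,-1, -0.02,0,0.026,0,0,0,-1, -0.02,0,0.025,0,0,0,-1, -0.023,0,0.025,0,0,0,-1]'; python3 st.py; python3 -m inch '[0,0,0,0,0,8,-1, 0,0,0,0,0,8,-1, 0,0,0,0,0,8,-1]'; python3 st.py
```

```text
t: 2.4
eef_pos: [442.3, -439.7, 254.9]
tcp_rot: [-1.573, 0.001, -1.661]
ft_force: [0.0, -0.8, 0.7]
opening: 1.0
t 2.4 j [-0.89, 0.45, 1.51, -0.0, 1.18, -0.8] tcp [442.3, -439.7, 254.9] hold [442.4, -439.8, 273.7] open 1.0 F [0.0, -0.8, 0.7]
X [-0.09  -0.996 -0.001] Y [-0.002  0.002 -1.   ] Z [ 0.996 -0.09  -0.002]
t: 2.7
eef_pos: [441.9, -440.1, 256.1]
tcp_rot: [-1.571, 0.425, -1.658]
ft_force: [0.5, 0.6, -0.3]
opening: 0.998
t 2.7 j [-1.0, 0.59, 1.33, 0.25, 1.57, -0.96] tcp [441.9, -440.1, 256.1] hold [441.2, -447.8, 273.3] open 0.998 F [0.5, 0.6, -0.3]
X [-0.08  -0.907 -0.413] Y [ 0.036  0.411 -0.911] Z [ 0.996 -0.087 -0.   ]
```

Next I'll fit a kinematic model from the logged poses to check which poses are feasible.

```bash
python3 -m inch '[0,0,0,0,0,8,-1, 0,0,0,0,0,8,-1]'; python3 st.py;  python3 -m inch '[0,0,0,0,0,8,-1, 0,0,0,0,0,8,-1]'; python3 st.py
cat > kin.py <<'E'
import numpy as np, json
from scipy.optimize import least_squares
from scipy.spatial.transform import Rotation as Ro
def rz(a): return Ro.from_euler('z',a).as_matrix()
def ry(a): return Ro.from_euler('y',a).as_matrix()
C=np.array([[0,0,-1],[-1,0,0],[0,1,0.]])
LO=np.array([-3.1,-.84,.05,-1.13,.06,-2.69]);HI=np.array([3.1,2.19,2.79,4.28,2.93,2.69])
def fk(q,p):
    a1,z1,b,l2,c3,l3,d=p
    R=rz(q[0]); P=R@[a1,b,z1]; R=R@ry(q[1]); P=P+R@[0,0,l2]; R=R@ry(q[2]); P=P+R@[c3,0,l3]
    R=R@rz(q[3])@ry(q[4])@rz(q[5]); P=P+R@[0,0,d]
    return P,R@C
D=[json.loads(l) for l in open('log.jsonl')]
D.append([[-1.31260599,.491573424,1.55950648,0,1.09172082,-.105624834],[222.33,-583.82,214.03],[-1.572,0,-2.77777]])
def res(p):
    o=[]
    for q,x,r in D:
        P,R=fk(q,p); o+=list(P-x)
    return np.array(list(o)+list((p-[0,400,0,400,0,400,250])*1e-3))
s=least_squares(res,[50,300,60,400,0,400,260]); PRM=s.x
def ik(P,R,q0):
    best=None
    for k in range(12):
        q=np.clip(np.array(q0)+(np.random.RandomState(k).randn(6)*.4 if k else 0),LO+.01,HI-.01)
        f=lambda q:np.r_[(fk(q,PRM)[0]-P)/100,(fk(q,PRM)[1]-R).ravel()]
        r=least_squares(f,q,bounds=(LO,HI))
        if best is None or r.cost<best.cost-1e-9: best=r
        if best.cost<1e-9: break
    return best.x,best.cost
def pose(hold,tilt,az):
    az=np.deg2rad(az);tl=np.deg2rad(tilt);u=np.array([np.cos(az),np.sin(az),0])
    y=u*np.cos(tl)-np.array([0,0,np.sin(tl)]); z=np.array([np.sin(az),-np.cos(az),0.]);R=np.stack([np.cross(y,z),y,z],1)
    return np.array(hold)+18.8*y,R
if __name__=='__main__':
    print(PRM.round(1),abs(s.fun).max())
    for q,x,r in D: print(np.abs(fk(q,PRM)[1]-Ro.from_euler('xyz',r).as_matrix()).max().round(3),end=' ')
    print()
    for h in [(441,-361),(587,-364),(460,-228),(567,-245)]:
        for tl in (0,10,20):
            for dy in (-90,0):
                q,c=ik(*pose((h[0],h[1]+dy,80),tl,84.9),D[-2][0]); print(h,tl,dy,q.round(2),'%.1e'%c)
    for g in [(436,63),(502,57),(567,51),(633,45)]:
        for z in (44,150): q,c=ik(*pose((*g,z),100,84.9),D[1][0]); print(g,z,q.round(2),'%.1e'%c)
E
python3 kin.py
```

```text
t: 2.9
eef_pos: [441.2, -440.9, 255.8]
tcp_rot: [-1.572, 0.705, -1.66]
ft_force: [0.7, -0.3, -0.0]
opening: 0.998
t 2.9 j [-1.05, 0.7, 1.23, 0.39, 1.81, -0.99] tcp [441.2, -440.9, 255.8] hold [440.1, -453.0, 270.1] open 0.998 F [0.7, -0.3, -0.0]
X [-0.068 -0.759 -0.648] Y [ 0.057  0.645 -0.762] Z [ 0.996 -0.088 -0.001]
t: 3.1
eef_pos: [440.9, -441.1, 255.5]
tcp_rot: [-1.572, 0.984, -1.66]
ft_force: [0.7, 1.1, -0.2]
opening: 0.997
t 3.1 j [-1.09, 0.8, 1.16, 0.52, 2.02, -0.99] tcp [440.9, -441.1, 255.5] hold [439.5, -456.7, 265.9] open 0.997 F [0.7, 1.1, -0.2]
X [-0.049 -0.551 -0.833] Y [ 0.073  0.83  -0.553] Z [ 0.996 -0.088 -0.001]
[ -0.  196.7  65.9 586.8  43.1 411.  271.9] 0.20328676258642284
0.0 0.0 0.0 0.0 0.0 0.0 0.0 
(441, -361) 0 -90 [-1.11  1.22  1.12  0.72  2.23 -1.08] 3.2e-30
(441, -361) 0 0 [-1.06  1.15  1.37  0.7   2.07 -1.19] 8.1e-22
(441, -361) 10 -90 [-1.11  1.16  1.15  0.64  2.1  -1.11] 2.4e-19
(441, -361) 10 0 [-1.06  1.08  1.4   0.64  1.94 -1.19] 3.4e-26
(441, -361) 20 -90 [-1.1   1.09  1.19  0.57  1.96 -1.12] 3.3e-22
(441, -361) 20 0 [-1.05  1.01  1.43  0.59  1.81 
[... 936 characters left out ...]
  1.21  0.82  1.97 -1.01] 8.8e-19
(567, -245) 10 0 [-0.83  1.07  1.41  0.86  1.84 -1.08] 1.1e-25
(567, -245) 20 -90 [-0.89  1.07  1.25  0.74  1.84 -1.01] 5.3e-22
(567, -245) 20 0 [-0.81  1.01  1.44  0.79  1.71 -1.07] 5.4e-24
(436, 63) 44 [ 0.09  0.58  2.15 -0.38  0.47  0.53] 3.1e-24
(436, 63) 150 [ 0.09  0.38  2.07 -0.25  0.75  0.37] 6.5e-23
(502, 57) 44 [ 0.07  0.63  1.99 -0.32  0.57  0.43] 4.0e-29
(502, 57) 150 [ 0.07  0.45  1.92 -0.24  0.81  0.33] 9.3e-26
(567, 51) 44 [ 0.05  0.68  1.84 -0.28  0.67  0.36] 9.4e-20
(567, 51) 150 [ 0.05  0.53  1.77 -0.22  0.88  0.29] 1.1e-26
(633, 45) 44 [ 0.04  0.74  1.67 -0.25  0.77  0.31] 5.7e-22
(633, 45) 150 [ 0.04  0.61  1.6  -0.21  0.97  0.25] 6.8e-25
```

```bash
cat > ik2.py <<'E'
from kin import *
for tl in (115,120,125,130):
    for dz in (0,100):
        Rz=pose((0,0,0),tl,264.9)
        h=np.array([99,-18]); c_,s_=np.cos(-.089),np.sin(-.089)
        g=(534.5+c_*h[0]-s_*h[1],54.3+s_*h[0]+c_*h[1],44+dz)
        for q0 in ([.04,.7,1.7,.3,.8,-2.6],[.04,.7,1.7,-.2,.8,2.6],[-.3,.7,1.7,.8,1.2,2.5],[.3,.7,1.7,.8,1.2,-2.5]):
            q,c=ik(*pose(g,tl,264.9),q0); 
            if c<1e-6: print(tl,dz,q.round(2),'%.1e'%c)
for h in [(441,-361),(587,-364),(460,-228),(567,-245)]:
  for az in (30,60,84.9,120,150):
    for tl in (25,35):
        q,c=ik(*pose((h[0],h[1],80),tl,az),[-.9,1,1.4,.7,1.8,-1]); print(h,az,tl,q.round(2),'%.1e'%c)
E
python3 ik2.py
python3 - <<'E'
from h import *
c=env.read_camera("top"); W=pts(c); C=w2case(W)
hsv=cv2.cvtColor(c["pixels"],cv2.COLOR_BGR2HSV)
m=((hsv[...,0]<6)|(hsv[...,0]>174))&(hsv[...,1]>170)&(hsv[...,2]>100)&(C[...,0]>140)&(C[...,0]<220)&(abs(C[...,1])<30)
print(m.sum(),np.c_[C[m],W[m][:,2]].round().tolist())
m=(W[...,2]>55)&(abs(C[...,0])<150)&(C[...,1]>70)&(C[...,1]<190)&(W[...,2]<230)
y=C[...,1][m];z=W[...,2][m]
for k in range(60,220,20):
    s=(z>=k)&(z<k+20); print(k,s.sum(),np.percentile(y[s],[2,50,98]).round() if s.any() else 0)
E
```

```text
115 0 [-0.23  0.76  1.72  0.6   0.83  2.55] 2.7e-30
115 0 [-0.23  0.76  1.72  0.6   0.83  2.55] 1.3e-29
115 100 [-0.23  0.62  1.66  0.52  0.99  2.68] 1.9e-19
115 100 [-0.23  0.62  1.66  0.52  0.99  2.68] 2.8e-24
120 0 [-0.26  0.77  1.72  0.69  0.88  2.46] 7.8e-28
120 0 [-0.26  0.77  1.72  0.69  0.88  2.46] 1.5e-20
120 100 [-0.26  0.63  1.67  0.61  1.03  2.6 ] 1.2e-30
120 100 [-0.26  0.63  1.67  0.61  1.03  2.6 ] 1.1e-26
125 0 [-0.29  0.79  1.72  0.77  0.94  2.37] 9.0e-25
125 0 [-0.29  0.79  1.72  0.77  0.94  2.37] 5.0e-23
125 100 [-0.29  0.65  1.67  0.69  1.08  2.52] 6.4e-31
125 100 [-0.29  0.65  1.67  0.69  1.08  2.52] 2.1e-20
130 0 [-0.32  0.82  1.71  0.84  1.    2.3 ] 3.6e-23
130 0 [-0.32  0.82  1.71  0.84  1.    2.3 ] 6.7e-27
130 100 [-0.32  0.67  1.68  0.77  1.12  2.45] 3.4e-29
130 100 [-0.32  0.67  1.68  0.77  1.12  2.45] 1.5e-24
(441, -361) 30 25 [-1.22  0.84  1.97  1.26  1.22 -1.22] 4.3e-29
(441, -361) 30 35 [-1.18  0.77  1.97  1.19  1.07 -1.11] 6.1e-24
(441, -361) 60 25 [-1.14  0.91  1.67  0.83  1.49 -1.12] 1.1e-26
(441, -361) 60 35 [-1.12  0.84  1.7   0.77  1.35 -1.07] 1.8e
[... 2904 characters left out ...]
0], [158.0, 7.0, 139.0], [157.0, 5.0, 143.0], [158.0, 2.0, 141.0], [158.0, -0.0, 139.0], [159.0, -3.0, 139.0], [159.0, -5.0, 139.0], [159.0, -8.0, 138.0], [159.0, -11.0, 141.0], [157.0, 8.0, 132.0], [158.0, 5.0, 129.0], [156.0, 2.0, 135.0], [157.0, -0.0, 134.0], [156.0, -3.0, 136.0], [156.0, -6.0, 139.0], [157.0, -8.0, 135.0], [156.0, -11.0, 139.0], [156.0, 6.0, 123.0], [156.0, 3.0, 123.0], [156.0, 0.0, 125.0], [156.0, -2.0, 125.0], [156.0, -5.0, 127.0], [157.0, -8.0, 126.0], [156.0, -10.0, 129.0]]
60 378 [ 84. 107. 111.]
80 371 [ 90. 112. 116.]
100 385 [ 96. 117. 121.]
120 439 [100. 122. 126.]
140 346 [105. 127. 129.]
160 37 [109. 112. 126.]
180 36 [113. 117. 146.]
200 1512 [119. 132. 147.]
```

```bash
cat > path.py <<'E'
from kin import *
import sys
# waypoints: hold x y z tilt az ; linear interp, IK continuity
def run(wp,n=8,q=None):
    if q is None: q=D[-2][0]
    for a,b in zip(wp[:-1],wp[1:]):
        qa=q;worst=0;lim=9;mc=0
        for k in range(1,n+1):
            w=np.array(a)+(np.array(b)-np.array(a))*k/n
            P,R=pose(w[:3],w[3],w[4])
            f=lambda q:np.r_[(fk(q,PRM)[0]-P)/100,(fk(q,PRM)[1]-R).ravel()]
            r=least_squares(f,np.clip(q,LO+1e-3,HI-1e-3),bounds=(LO,HI)); worst=max(worst,abs(r.x-q).max()); q=r.x; mc=max(mc,r.cost)
            lim=min(lim,(q-LO).min(),(HI-q).min())
        print(b,q.round(2),'maxstep %.2f lim %.2f cost %.1e'%(worst,lim,mc))
    return q
E
python3 - <<'E'
from path import *
G=(633-1.2,45.5-14,0)
for az0 in (60,84.9):
  for mid in (80,100,115):
    print(az0,mid)
    run([(441,-450,273,40,84.9),(441,-361,78,40,az0),(441,-361,220,40,az0),(480,-250,240,mid,az0),(550,-150,240,(mid+130)/2,(az0-95.1)/2),(632,31,220,130,-95.1),(632,31,44,130,-95.1)])
E
```

```text
60 80
(441, -361, 78, 40, 60) [-1.1   0.81  1.72  0.73  1.28 -1.04] maxstep 0.17 lim 1.07 cost 2.1e-26
(441, -361, 220, 40, 60) [-1.1   0.61  1.65  0.7   1.48 -0.86] maxstep 0.03 lim 1.08 cost 5.7e-22
(480, -250, 240, 80, 60) [-0.68  0.37  1.76  0.2   1.05 -0.26] maxstep 0.11 lim 0.99 cost 9.8e-30
(550, -150, 240, 105.0, -17.549999999999997) [-0.37  0.51  1.53 -0.02  1.36  1.51] maxstep 0.26 lim 0.94 cost 1.9e-24
(632, 31, 220, 130, -95.1) [-0.31  0.58  1.62  0.73  1.23  2.57] maxstep 0.17 lim 0.12 cost 7.1e-18
(632, 31, 44, 130, -95.1) [-0.31  0.82  1.71  0.84  0.99  2.3 ] maxstep 0.03 lim 0.16 cost 2.0e-19
60 100
(441, -361, 78, 40, 60) [-1.1   0.81  1.72  0.73  1.28 -1.04] maxstep 0.17 lim 1.07 cost 2.1e-26
(441, -361, 220, 40, 60) [-1.1   0.61  1.65  0.7   1.48 -0.86] maxstep 0.03 lim 1.08 cost 5.7e-22
(480, -250, 240, 100, 60) [-0.52  0.37  1.75 -0.2   1.02  0.11] maxstep 0.17 lim 0.93 cost 8.1e-27
(550, -150, 240, 115.0, -17.549999999999997) [-0.37  0.58  1.44 -0.03  1.56  1.51] maxstep 0.22 lim 0.89 cost 9.0e-29
(632, 31, 220, 130, -95.1) [-0.31  0.58  1.62  0.73  1.23  2.57] 
[... 1924 characters left out ...]
1) [-0.31  0.82  1.71  0.84  0.99  2.3 ] maxstep 0.03 lim 0.16 cost 2.0e-19
84.9 115
(441, -361, 78, 40, 84.9) [-1.01  0.87  1.53  0.48  1.51 -1.15] maxstep 0.14 lim 1.05 cost 1.1e-27
(441, -361, 220, 40, 84.9) [-1.01  0.7   1.46  0.49  1.72 -1.04] maxstep 0.03 lim 1.21 cost 1.2e-21
(480, -250, 240, 115, 84.9) [-0.41  0.35  1.86 -0.55  0.87  0.02] maxstep 0.25 lim 0.58 cost 1.6e-22
(550, -150, 240, 122.5, -5.099999999999994) [-0.33  0.64  1.38 -0.13  1.68  1.36] maxstep 0.21 lim 0.58 cost 4.7e-28
(632, 31, 220, 130, -95.1) [-0.31  0.58  1.62  0.73  1.23  2.57] maxstep 0.18 lim 0.12 cost 9.3e-19
(632, 31, 44, 130, -95.1) [-0.31  0.82  1.71  0.84  0.99  2.3 ] maxstep 0.03 lim 0.16 cost 2.0e-19
```

```bash
cat > hs.py <<'E'
from h import *
c=env.read_camera("top")
for o in handles(c,(380,640,-420,-180)): print(np.round(o[0]),np.round(o[1],1),o[2])
E
python3 hs.py; python3 st.py 433 -445 149 40
```

```text
[432. 211.] [ 587.4 -364.4  127.4] 93
[385. 220.] [ 567.1 -245.3  127.3] 89
[380. 262.] [ 459.9 -228.2  127.3] 91
[434. 270.] [ 440.5 -360.9  127.3] 99
t 3.2 j [-1.09, 0.81, 1.16, 0.52, 2.02, -0.99] tcp [440.2, -441.5, 251.5] hold [438.8, -457.1, 261.9] open 0.998 F [-0.1, 0.4, -1.0]
X [-0.054 -0.55  -0.834] Y [ 0.073  0.831 -0.552] Z [ 0.996 -0.09  -0.005]
turn(tool) [0.1, -0.26, -6.49]
hold shift now-axes [87.8, 71.9, -6.4] after-turn axes [79.1, 81.4, -6.9] tcp shift after-turn [81.2, 81.5, -6.9]
```

```bash
python3 -m inch '[0,0,0,0,0,-6.5,-1, 0.02,0.02,-0.002,0,0,0,-1, 0.02,0.02,-0.002,0,0,0,-1, 0.02,0.02,-0.002,0,0,0,-1, 0.02,0.02,-0.001,0,0,0,-1, 0,0,0,0,0,0,-1]'; python3 st.py 440.5 -361 78 40
```

```text
t: 3.8
eef_pos: [434.7, -429.8, 140.0]
tcp_rot: [-1.576, 0.865, -1.663]
ft_force: [-0.3, 0.5, -0.8]
opening: 0.999
t 3.8 j [-1.08, 0.85, 1.31, 0.44, 1.73, -1.09] tcp [434.7, -429.8, 140.0] hold [433.5, -444.0, 152.2] open 0.999 F [-0.3, 0.5, -0.8]
X [-0.059 -0.646 -0.761] Y [ 0.065  0.758 -0.649] Z [ 0.996 -0.088 -0.003]
turn(tool) [0.16, -0.1, 0.46]
hold shift now-axes [2.4, 111.6, -0.1] after-turn axes [3.3, 111.5, -0.4] tcp shift after-turn [3.1, 111.5, -0.3]
```

Aligned on the first handle, so I'll advance along the tool axis and close.

```bash
python3 -m inch '[0.003,0.028,0,0,0,0,-1, 0,0.028,0,0,0,0,-1, 0,0.028,0,0,0,0,-1, 0,0.027,0,0,0,0,-1, 0,0,0,0,0,0,-1, 0,0,0,0,0,0,1, 0,0,0,0,0,0,1, 0,0,0,0,0,0,1, 0,0,0,0,0,0,1, 0,0,0,0,0,0,1]'; python3 st.py
python3 - <<'E'
from h import *
cv2.imwrite("pics/s1.png",env.read_camera("scene")["pixels"])
E
```

```text
t: 4.8
eef_pos: [442.4, -349.1, 67.7]
tcp_rot: [-1.57, 0.863, -1.661]
ft_force: [-0.3, 0.4, -0.8]
opening: 0.641
t 4.8 j [-1.01, 0.87, 1.53, 0.48, 1.5, -1.15] tcp [442.4, -349.1, 67.7] hold [441.1, -363.3, 80.0] open 0.641 F [-0.3, 0.4, -0.8]
X [-0.058 -0.647 -0.76 ] Y [ 0.069  0.757 -0.65 ] Z [ 0.996 -0.09   0.   ]
```

View pics/s1.png

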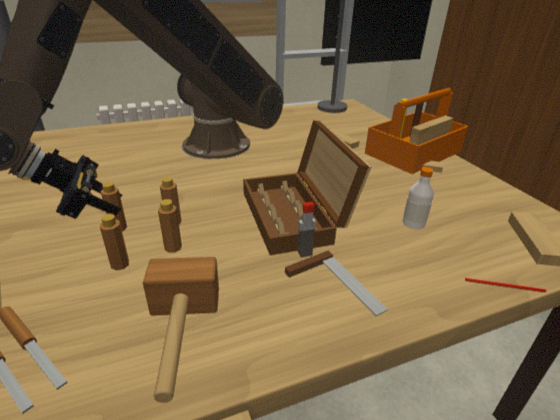

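The gripper at (90,195) straddles the handle at (113,208) and is still closing.

```bash
python3 -m inch '[0,0,0,0,0,0,1, 0,0,0,0,0,0,1, 0,0,0,0,0,0,1, 0,0,0,0,0,0,1, 0,0,0,0,0,0,1]'; python3 st.py
python3 -m inch '[-0.003,-0.003,0,0,0,0,1, -0.012,-0.01,0,0,0,0,1, -0.023,-0.02,0,0,0,0,1, -0.023,-0.02,0,0,0,0,1, -0.023,-0.02,0,0,0,0,1, -0.023,-0.02,0,0,0,0,1, 0,0,0,0,0,0,1]'; python3 st.py
```

```text
t: 5.35
eef_pos: [442.5, -348.6, 67.5]
tcp_rot: [-1.571, 0.864, -1.661]
ft_force: [-0.4, -0.4, -0.7]
opening: 0.42
t 5.3 j [-1.01, 0.87, 1.53, 0.48, 1.5, -1.15] tcp [442.5, -348.6, 67.5] hold [441.2, -362.8, 79.7] open 0.42 F [-0.4, -0.4, -0.7]
X [-0.058 -0.647 -0.76 ] Y [ 0.068  0.757 -0.65 ] Z [ 0.996 -0.09   0.   ]
t: 6.05
eef_pos: [442.9, -350.5, 213.9]
tcp_rot: [-1.564, 0.859, -1.655]
ft_force: [-0.0, -0.3, -1.5]
opening: 0.421
t 6.0 j [-1.01, 0.69, 1.45, 0.48, 1.73, -1.03] tcp [442.9, -350.5, 213.9] hold [441.6, -364.7, 226.2] open 0.421 F [-0.0, -0.3, -1.5]
X [-0.055 -0.651 -0.757] Y [ 0.071  0.754 -0.654] Z [ 0.996 -0.09   0.004]
```

Gripped at 40 mm and lifted with the expected weight. Next I'll work out the carry rows.

```bash
cat > plan.py <<'E'
# plan.py hand  x y z tilt az n  [x y z tilt az n ...]: rows for hold-point path from the present commanded-ish pose
from kin import *
import sys
from cell import env
s=env.state(); R=Ro.from_euler('xyz',s['tcp_rot']).as_matrix(); P=s['eef_pos']
y=R[:,1]; hold=P-18.8*y
z=R[:,2]; az=np.rad2deg(np.arctan2(z[0],-z[1])); u=np.array([-z[1],z[0],0])
tilt=np.rad2deg(np.arctan2(-y[2],y@u))
cur=[*hold,tilt,az]; print('cur',np.round(cur,1))
hand=sys.argv[1]; a=[float(v) for v in sys.argv[2:]]
q=s['joints']
while a:
    wp=np.array(a[:5]); n=int(a[5]); a=a[6:]
    wp[4]=cur[4]+(wp[4]-cur[4]+180)%360-180 if abs(wp[4]-cur[4])>200 else wp[4]
    rows=[];lim=9;vm=0
    for k in range(1,n+1):
        w=np.array(cur)+(wp-np.array(cur))*k/n
        P2,R2=pose(w[:3],w[3],w[4])
        d=np.round(R.T@(P2-P)/1000,3); r=np.round(np.rad2deg(Ro.from_matrix(R.T@R2).as_rotvec()),1)
        P=P+R@d*1000; R=R@Ro.from_rotvec(np.deg2rad(r)).as_matrix()
        f=lambda q:np.r_[(fk(q,PRM)[0]-P)/100,(fk(q,PRM)[1]-R).ravel()]
        rr=least_squares(f,np.clip(q,LO+1e-3,HI-1e-3),bounds=(LO,HI)); vm=max(vm,(abs(rr.x-q)/.1/np.array([2.22,2.22,2.79,3.14,3.14,3.14])).max()); q=rr.x; lim=min(lim,(q-LO).min(),(HI-q).min())
        if rr.cost>1e-6: print('UNREACHABLE',k,rr.cost)
        rows.append(','.join('%g'%v for v in [*d,*r])+','+hand)
    cur=list(wp)
    print('speed frac %.2f lim %.2f'%(vm,lim)); print(', '.join(rows))
E
python3 plan.py 1 480 -250 240 90 84.9 8 550 -120 240 105 0 14 632 31 200 130 -95 14
```

```text
cur [ 441.6 -364.7  226.2   40.8   84.9]
speed frac 0.38 lim 0.96
-0.009,0.01,0.003,-0.2,0.2,-6.1,1, -0.01,0.009,0.004,0,-0,-6.2,1, -0.011,0.007,0.003,0,-0,-6.1,1, -0.011,0.006,0.004,0,-0,-6.2,1, -0.012,0.004,0.003,0,-0,-6.1,1, -0.013,0.003,0.004,0,-0,-6.2,1, -0.012,0.002,0.003,0,-0,-6.1,1, -0.013,-0.001,0.004,0,-0,-6.2,1
speed frac 0.47 lim 0.95
-0.01,0,0.004,-0,6,-1.1,1, -0.009,0,0.003,-0.2,6.1,-1,1, -0.01,-0,0.002,-0.3,6,-1.1,1, -0.01,-0.001,0.001,-0.4,6.1,-1.1,1, -0.011,-0.001,-0.001,-0.5,6,-1,1, -0.01,-0.001,-0.001,-0.6,6.1,-1.1,1, -0.01,-0.001,-0.003,-0.7,6,-1.1,1, -0.009,-0.001,-0.003,-0.9,6,-1.1,1, -0.009,-0.001,-0.005,-1,6,-1,1, -0.009,-0.002,-0.006,-1,6,-1.1,1, -0.008,-0.002,-0.007,-1.2,5.9,-1.1,1, -0.007,-0.001,-0.008,-1.3,5.9,-1,1, -0.006,-0.002,-0.008,-1.4,5.9,-1.1,1, -0.006,-0.001,-0.009,-1.5,5.9,-1.1,1
speed frac 0.37 lim 0.16
-0.005,0.001,-0.012,-1.9,6.5,-1.8,1, -0.005,0.002,-0.012,-2.1,6.5,-1.8,1, -0.003,0.001,-0.013,-2.2,6.4,-1.7,1, -0.003,0.002,-0.013,-2.5,6.3,-1.8,1, -0,0.003,-0.013,-2.6,6.3,-1.8,1, 0,0.003,-0.013,-2.9,6.1,-1.8,1, 0.002,0.003,-0.013,-3,6.1,-1.8,1, 0.002,0.005,-0.013,-3.2,6,-1.7,1, 0.004,0.005,-0.012,-3.5,5.8,-1.8,1, 0.005,0.006,-0.011,-3.5,5.8,-1.8,1, 0.005,0.006,-0.011,-3.8,5.6,-1.8,1, 0.007,0.008,-0.01,-4,5.5,-1.8,1, 0.006,0.008,-0.009,-4.1,5.4,-1.8,1, 0.007,0.008,-0.007,-4.3,5.3,-1.7,1
```

```bash
python3 -m inch '[-0.009,0.01,0.003,0,0,-6,1, -0.01,0.009,0.004,0,0,-6,1, -0.011,0.007,0.003,0,0,-6,1, -0.011,0.006,0.004,0,0,-6,1, -0.012,0.004,0.003,0,0,-6,1, -0.013,0.003,0.004,0,0,-6,1, -0.012,0.002,0.003,0,0,-6,1, -0.013,0,0.004,0,0,-6,1]'
python3 -m inch '[-0.01,0,0.004,0,6,-1,1, -0.009,0,0.003,0,6,-1,1, -0.01,0,0.002,-0.3,6,-1,1, -0.01,0,0.001,-0.4,6,-1,1, -0.011,-0.001,-0.001,-0.5,6,-1,1, -0.01,-0.001,-0.001,-0.6,6,-1,1, -0.01,-0.001,-0.003,-0.7,6,-1,1]'
python3 st.py; python3 plan.py 1 632 31 200 130 -95 18
```

```text
t: 6.85
eef_pos: [479.4, -248.9, 217.8]
tcp_rot: [-1.57, 0.022, -1.661]
ft_force: [0.4, 0.2, -1.7]
opening: 0.424
t: 7.55
eef_pos: [512.4, -184.8, 218.5]
tcp_rot: [-1.588, -0.103, -2.398]
ft_force: [0.3, 0.3, -1.3]
opening: 0.42
t 7.5 j [-0.42, 0.4, 1.71, -0.1, 1.09, 0.45] tcp [512.4, -184.8, 218.5] hold [514.0, -183.7, 237.2] open 0.42 F [0.3, 0.3, -1.3]
X [-0.732 -0.673  0.102] Y [-0.087 -0.057 -0.995] Z [ 0.675 -0.737 -0.017]
cur [ 514.  -183.7  237.2   95.9   42.5]
speed frac 0.58 lim 0.15
-0.012,0.001,-0.004,0.1,7.7,-1.8,1, -0.012,0,-0.007,-1.2,7.6,-1.9,1, -0.011,0,-0.008,-1.4,7.5,-1.9,1, -0.01,0,-0.01,-1.6,7.4,-1.9,1, -0.008,0,-0.011,-1.9,7.4,-1.9,1, -0.008,0,-0.012,-2.2,7.3,-1.9,1, -0.005,0,-0.013,-2.4,7.3,-1.9,1, -0.004,0.001,-0.014,-2.6,7.2,-1.9,1, -0.003,0.001,-0.014,-2.9,7.1,-1.9,1, -0.001,0.002,-0.015,-3.1,6.9,-1.9,1, 0.001,0.002,-0.014,-3.3,6.9,-1.9,1, 0.003,0.003,-0.015,-3.5,6.8,-1.8,1, 0.003,0.004,-0.014,-3.8,6.6,-1.9,1, 0.005,0.005,-0.013,-4,6.5,-1.9,1, 0.006,0.006,-0.013,-4.2,6.4,-1.9,1, 0.007,0.007,-0.011,-4.4,6.3,-1.9,1, 0.008,0.008,-0.01,-4.6,6.1,-1.9,1, 0.009,0.009,-0.009,-4.8,5.9,-1.9,1
```

```bash
python3 -m inch '[-0.012,0.001,-0.004,0,7.7,-1.8,1, -0.012,0,-0.007,-1.2,7.6,-1.9,1, -0.011,0,-0.008,-1.4,7.5,-1.9,1, -0.01,0,-0.01,-1.6,7.4,-1.9,1, -0.008,0,-0.011,-1.9,7.4,-1.9,1, -0.008,0,-0.012,-2.2,7.3,-1.9,1, -0.005,0,-0.013,-2.4,7.3,-1.9,1, -0.004,0.001,-0.014,-2.6,7.2,-1.9,1, -0.003,0.001,-0.014,-2.9,7.1,-1.9,1]'
python3 -m inch '[-0.001,0.002,-0.015,-3.1,6.9,-1.9,1, 0.001,0.002,-0.014,-3.3,6.9,-1.9,1, 0.003,0.003,-0.015,-3.5,6.8,-1.8,1, 0.003,0.004,-0.014,-3.8,6.6,-1.9,1, 0.005,0.005,-0.013,-4,6.5,-1.9,1, 0.006,0.006,-0.013,-4.2,6.4,-1.9,1, 0.007,0.007,-0.011,-4.4,6.3,-1.9,1, 0.008,0.008,-0.01,-4.6,6.1,-1.9,1, 0.009,0.009,-0.009,-4.8,5.9,-1.9,1, 0,0,0,0,0,0,1]'
python3 st.py; python3 plan.py 1 631.7 30 120 130 -95 5;  python3 - <<'E'
from h import *
cv2.imwrite("pics/s2.png",env.read_camera("scene")["pixels"])
cv2.imwrite("pics/w2.png",env.read_camera("wrist")["pixels"])
E
```

```text
t: 8.45
eef_pos: [566.3, -72.8, 201.1]
tcp_rot: [-1.572, -0.404, 2.682]
ft_force: [-0.1, -0.1, -2.1]
opening: 0.423
t: 9.45
eef_pos: [631.3, 44.2, 185.3]
tcp_rot: [-1.567, -0.701, 1.484]
ft_force: [-0.1, -0.1, -0.6]
opening: 0.419
t 9.4 j [-0.31, 0.6, 1.64, 0.74, 1.21, 2.53] tcp [631.3, 44.2, 185.3] hold [630.3, 32.1, 199.7] open 0.419 F [-0.1, -0.1, -0.6]
X [0.066 0.761 0.645] Y [ 0.052  0.643 -0.764] Z [-0.996  0.084  0.003]
cur [630.3  32.1 199.7 130.2 -94.8]
speed frac 0.10 lim 0.18
-0.011,0.012,-0,-0.1,-0.1,0,1, -0.01,0.012,-0.001,-0.1,0,0.1,1, -0.011,0.012,-0,0,0.1,-0,1, -0.01,0.012,-0,-0,-0,0,1, -0.011,0.012,-0.001,-0,0,0.1,1
```

View pics/s2.png

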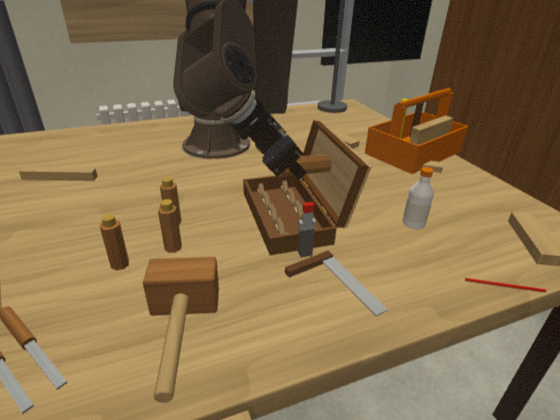

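View pics/w2.png

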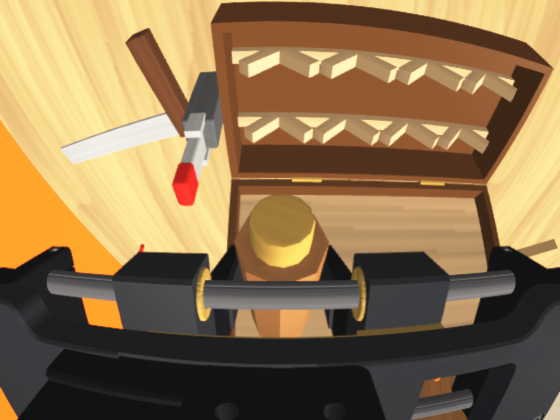

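The handle is held level with its brass toward -y. It is above groove d, with the clamp at (190,160) in the wrist view clear to the side. Descending.

```bash
python3 -m inch '[-0.011,0.011,-0.001,0,0,0,1, -0.011,0.011,0,0,0,0,1, -0.011,0.012,0,0,0,0,1, -0.011,0.012,0,0,0,0,1, -0.011,0.012,0,0,0,0,1, -0.011,0.012,0,0,0,0,1, -0.011,0.012,0,0,0,0,1, 0,0,0,0,0,0,1]'
python3 st.py 631.7 30 50 130 -95.1;  python3 - <<'E'
from h import *
cv2.imwrite("pics/w3.png",env.read_camera("wrist")["pixels"])
c=env.read_camera("scene")["pixels"]; cv2.imwrite("pics/s3.png",cv2.resize(c[100:280,200:420],None,fx=3,fy=3))
E
```

```text
t: 10.35
eef_pos: [632.1, 37.4, 70.9]
tcp_rot: [-1.566, -0.7, 1.484]
ft_force: [-0.6, 0.5, -1.4]
opening: 0.426
t 10.3 j [-0.32, 0.76, 1.7, 0.8, 1.06, 2.36] tcp [632.1, 37.4, 70.9] hold [631.1, 25.3, 85.2] open 0.426 F [-0.6, 0.5, -1.4]
X [0.066 0.762 0.645] Y [ 0.051  0.643 -0.765] Z [-0.997  0.083  0.004]
turn(tool) [-0.39, 0.12, 0.13]
hold shift now-axes [-19.1, 30.0, -0.3] after-turn axes [-19.0, 30.0, -0.1] tcp shift after-turn [-19.1, 30.0, -0.3]
```

View pics/s3.png

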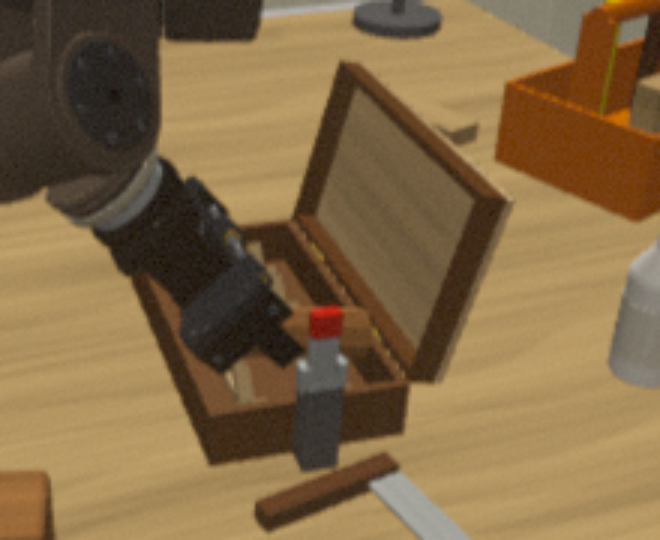

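View pics/w3.png

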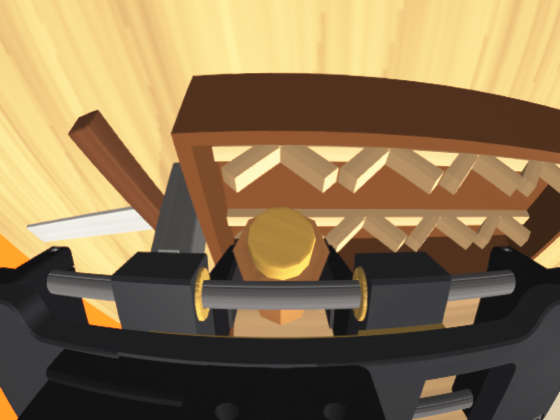

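The handle at (280,260) in the wrist view is centred on groove d, so I'll lower the rest of the way.

```bash
python3 -m inch '[-0.006,0.01,0,0,0,0,1, -0.006,0.01,0,0,0,0,1, -0.007,0.01,0,0,0,0,1, 0,0,0,0,0,0,1]'
python3 st.py 631.7 30 44 130 -95.1
```

```text
t: 10.85
eef_pos: [633.4, 42.4, 37.0]
tcp_rot: [-1.569, -0.701, 1.486]
ft_force: [1.9, 2.2, 0.2]
opening: 0.424
t 10.8 j [-0.31, 0.81, 1.71, 0.83, 1.01, 2.31] tcp [633.4, 42.4, 37.0] hold [632.4, 30.4, 51.3] open 0.424 F [1.9, 2.2, 0.2]
X [0.065 0.762 0.645] Y [ 0.053  0.643 -0.764] Z [-0.996  0.084  0.001]
turn(tool) [-0.25, 0.17, 0.16]
hold shift now-axes [-5.0, 5.3, 0.7] after-turn axes [-5.0, 5.3, 0.7] tcp shift after-turn [-5.1, 5.3, 0.6]
```

```bash
python3 -m inch '[-0.002,0.003,0,0,0,0,1, -0.002,0.002,0,0,0,0,1, 0,0,0,0,0,0,1]'
python3 st.py 631.7 30 44 130 -95.1;  python3 - <<'E'
from h import *
cv2.imwrite("pics/w4.png",env.read_camera("wrist")["pixels"])
E
```

```text
t: 11.15
eef_pos: [633.7, 41.8, 32.4]
tcp_rot: [-1.572, -0.7, 1.488]
ft_force: [0.4, -2.4, 6.7]
opening: 0.424
t 11.2 j [-0.32, 0.81, 1.71, 0.84, 1.0, 2.3] tcp [633.7, 41.8, 32.4] hold [632.7, 29.7, 46.7] open 0.424 F [0.4, -2.4, 6.7]
X [0.063 0.762 0.644] Y [ 0.054  0.642 -0.765] Z [-0.997  0.083 -0.001]
turn(tool) [-0.19, 0.27, 0.11]
hold shift now-axes [-1.6, 2.2, 1.0] after-turn axes [-1.6, 2.2, 1.0] tcp shift after-turn [-1.7, 2.2, 0.9]
```

View pics/w4.png

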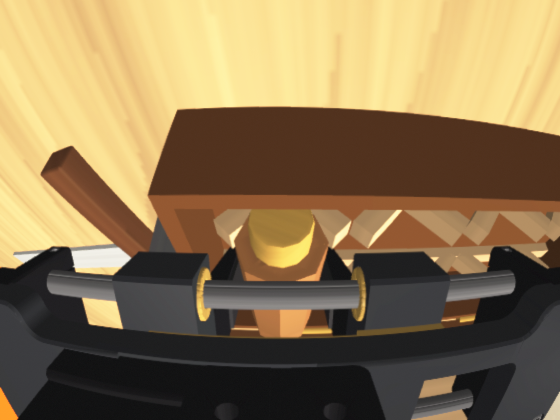

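It is seated in the notches with 6.7 N contact. I'll open slightly and back out along the tool axis.

```bash
python3 -m inch '[0,0,0,0,0,0,-0.1, 0,0,0,0,0,0,-0.1, 0,0,0,0,0,0,-0.1, 0,0,0,0,0,0,-0.1]'; python3 st.py
python3 -m inch '[0,-0.01,0,0,0,0,-0.1, 0,-0.02,0,0,0,0,-0.1, 0,-0.03,0,0,0,0,-0.1, 0,-0.03,0,0,0,0,-0.1, 0.02,-0.03,0,0,0,0,-0.1, 0.02,-0.03,0,0,0,0,-0.1, 0,0,0,0,0,0,-1]';python3 st.py;  python3 - <<'E'
from h import *
cv2.imwrite("pics/w5.png",env.read_camera("wrist")["pixels"])
c=env.read_camera("top")["pixels"]; cv2.imwrite("pics/t5.png",c)
E
python3 hs.py
```

```text
t: 11.6
eef_pos: [633.2, 42.3, 31.7]
tcp_rot: [-1.57, -0.7, 1.487]
ft_force: [0.4, 0.9, -0.4]
opening: 0.548
t 11.6 j [-0.31, 0.81, 1.71, 0.84, 1.0, 2.3] tcp [633.2, 42.3, 31.7] hold [632.2, 30.3, 46.0] open 0.548 F [0.4, 0.9, -0.4]
X [0.064 0.762 0.644] Y [ 0.053  0.642 -0.765] Z [-0.997  0.083  0.001]
t: 12.3
eef_pos: [629.2, -25.8, 178.0]
tcp_rot: [-1.58, -0.697, 1.492]
ft_force: [-0.3, -0.2, 0.9]
opening: 0.591
t 12.3 j [-0.42, 0.62, 1.61, 0.69, 1.26, 2.47] tcp [629.2, -25.8, 178.0] hold [628.1, -37.8, 192.5] open 0.591 F [-0.3, -0.2, 0.9]
X [0.06  0.764 0.642] Y [ 0.06   0.639 -0.767] Z [-0.996  0.084 -0.007]
[432. 211.] [ 587.3 -364.7  127. ] 93
```

View pics/w5.png

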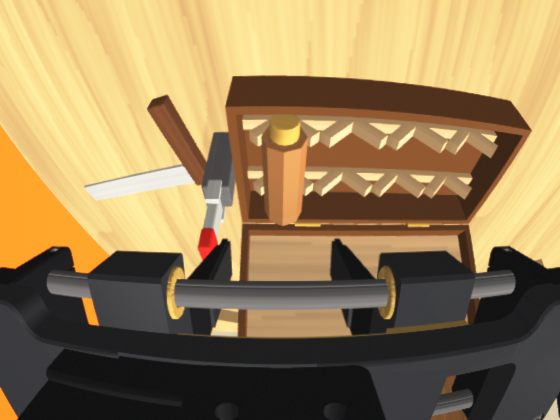

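View pics/t5.png

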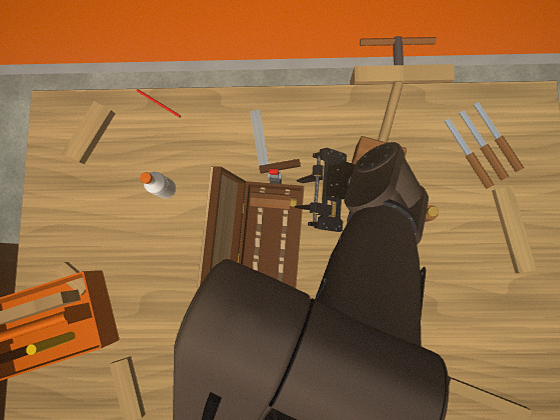

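The handle lies in groove d: brass at (285,128), butt at (285,218), between the end walls. Now the second handle.

```bash
python3 plan.py -1 560 -150 240 100 0 15 560 -330 260 60 84.9 14 578 -464 180 20 84.9 9
```

```text
cur [626.6 -36.2 187.1 130.1 -94.8]
speed frac 0.37 lim 0.26
-0.005,-0.008,0.005,4,-4.9,2,-1, -0.004,-0.007,0.006,3.8,-5.1,2,-1, -0.004,-0.007,0.006,3.6,-5.1,2,-1, -0.004,-0.007,0.008,3.5,-5.3,2,-1, -0.004,-0.006,0.008,3.2,-5.4,2,-1, -0.003,-0.005,0.008,3.1,-5.6,2,-1, -0.002,-0.005,0.009,2.9,-5.6,2,-1, -0.002,-0.005,0.009,2.6,-5.7,2,-1, -0.001,-0.004,0.009,2.5,-5.8,2,-1, -0.001,-0.004,0.01,2.3,-5.9,2,-1, 0.001,-0.003,0.009,2,-6,2,-1, 0.001,-0.003,0.009,1.9,-6,2,-1, 0.002,-0.003,0.009,1.6,-6.1,2,-1, 0.002,-0.003,0.009,1.5,-6.2,2,-1, 0.004,-0.003,0.009,1.2,-6.2,2,-1
speed frac 0.56 lim 0.98
-0.001,-0.001,0.013,0.9,-6,2.9,-1, 0.001,-0.001,0.013,0.6,-6,2.9,-1, 0.002,-0.002,0.012,0.3,-6.1,2.8,-1, 0.003,-0.001,0.012,-0,-6.1,2.9,-1, 0.004,-0.001,0.012,-0.3,-6,2.8,-1, 0.006,-0.002,0.011,-0.6,-6,2.9,-1, 0.006,-0.003,0.01,-0.9,-6,2.8,-1, 0.007,-0.003,0.009,-1.2,-6,2.9,-1, 0.009,-0.003,0.008,-1.5,-5.9,2.9,-1, 0.008,-0.004,0.007,-1.8,-5.8,2.8,-1, 0.01,-0.005,0.005,-2.1,-5.6,2.9,-1, 0.009,-0.006,0.005,-2.4,-5.6,2.8,-1, 0.01,-0.007,0.002,-2.6,-5.5,2.9,-1, 0.01,-0.007,0.002,-2.9,-5.3,2.8,-1
speed frac 0.27 lim 0.78
0.015,0.001,0.003,0,-0,4.5,-1, 0.016,-0.001,0.004,0,-0,4.4,-1, 0.015,-0.003,0.003,0,-0,4.5,-1, 0.016,-0.003,0.003,0,-0,4.4,-1, 0.015,-0.005,0.004,0,-0,4.4,-1, 0.014,-0.006,0.003,-0,-0,4.5,-1, 0.014,-0.008,0.003,-0,-0,4.4,-1, 0.014,-0.008,0.004,-0,-0,4.5,-1, 0.012,-0.01,0.003,-0,-0,4.4,-1
```

```bash
python3 -m inch '[-0.005,-0.008,0.005,4,-4.9,2,-1, -0.004,-0.007,0.006,3.8,-5.1,2,-1, -0.004,-0.007,0.006,3.6,-5.1,2,-1, -0.004,-0.007,0.008,3.5,-5.3,2,-1, -0.004,-0.006,0.008,3.2,-5.4,2,-1, -0.003,-0.005,0.008,3,-5.6,2,-1, -0.002,-0.005,0.009,2.9,-5.6,2,-1, -0.002,-0.005,0.009,2.6,-5.7,2,-1, -0.001,-0.004,0.009,2.5,-5.8,2,-1, -0.001,-0.004,0.01,2.3,-5.9,2,-1]'
python3 -m inch '[0.001,-0.003,0.009,2,-6,2,-1, 0.001,-0.003,0.009,1.9,-6,2,-1, 0.002,-0.003,0.009,1.6,-6,2,-1, 0.002,-0.003,0.009,1.5,-6,2,-1, 0.004,-0.003,0.009,1.2,-6,2,-1, -0.001,-0.001,0.013,0.9,-6,2.9,-1, 0.001,-0.001,0.013,0.6,-6,2.9,-1, 0.002,-0.002,0.012,0.3,-6,2.8,-1, 0.003,-0.001,0.012,0,-6,2.9,-1, 0.004,-0.001,0.012,-0.3,-6,2.8,-1]'
python3 -m inch '[0.006,-0.002,0.011,-0.6,-6,2.9,-1, 0.006,-0.003,0.01,-0.9,-6,2.8,-1, 0.007,-0.003,0.009,-1.2,-6,2.9,-1, 0.009,-0.003,0.008,-1.5,-6,2.9,-1, 0.008,-0.004,0.007,-1.8,-5.8,2.8,-1, 0.01,-0.005,0.005,-2,-5.6,2.9,-1, 0.009,-0.006,0.005,-2.4,-5.6,2.8,-1, 0.01,-0.007,0.002,-2.6,-5.5,2.9,-1, 0.01,-0.007,0.002,-2.9,-5.3,2.8,-1]'
python3 st.py; python3 hs.py;python3 plan.py -1  578 -464 180 20 84.9 10
```

```text
t: 13.45
eef_pos: [576.5, -109.0, 203.4]
tcp_rot: [-1.571, -0.351, 2.594]
ft_force: [0.2, 0.9, 0.8]
opening: 0.999
t: 14.45
eef_pos: [560.5, -213.1, 226.6]
tcp_rot: [-1.57, 0.075, -2.62]
ft_force: [-0.5, -0.5, 0.5]
opening: 0.998
t: 15.35
eef_pos: [558.3, -321.2, 242.6]
tcp_rot: [-1.57, 0.525, -1.667]
ft_force: [-0.6, -0.5, 0.2]
opening: 1.001
t 15.3 j [-0.79, 0.63, 1.33, 0.4, 1.54, -0.78] tcp [558.3, -321.2, 242.6] hold [557.4, -330.6, 258.8] open 1.001 F [-0.6, -0.5, 0.2]
X [-0.083 -0.861 -0.502] Y [ 0.049  0.499 -0.865] Z [ 0.995 -0.097  0.001]
[432. 212.] [ 586.9 -364.5  127.4] 95
[385. 220.] [ 566.8 -245.3  127.1] 92
[380. 262.] [ 460.4 -228.3  127.7] 89
cur [ 557.5 -332.8  257.7   59.7   84.7]
speed frac 0.24 lim 0.77
0.014,0,0.003,-0,0,4,-1, 0.013,-0.001,0.003,-0,-0,3.9,-1, 0.014,-0.002,0.004,-0.1,-0,4,-1, 0.014,-0.003,0.003,0,-0,4,-1, 0.013,-0.003,0.003,0,-0,4,-1, 0.013,-0.005,0.003,-0,-0.1,3.9,-1, 0.012,-0.006,0.004,-0,0,4,-1, 0.012,-0.007,0.003,-0,0,4,-1, 0.012,-0.008,0.003,-0,0,4,-1, 0.011,-0.009,0.003,-0.1,0,3.9,-1
```

```bash
python3 -m inch '[0.014,0,0.003,0,0,4,-1, 0.013,-0.001,0.003,0,0,4,-1, 0.014,-0.002,0.004,0,0,4,-1, 0.014,-0.003,0.003,0,0,4,-1, 0.013,-0.003,0.003,0,0,4,-1, 0.013,-0.005,0.003,0,0,4,-1, 0.012,-0.006,0.004,0,0,4,-1, 0.012,-0.007,0.003,0,0,4,-1, 0.012,-0.008,0.003,0,0,4,-1, 0.011,-0.009,0.003,0,0,4,-1]'
python3 st.py; python3 plan.py -1  578.2 -462.6 93 10 84.9 5
```

```text
t: 16.4
eef_pos: [578.7, -444.8, 174.6]
tcp_rot: [-1.571, 1.224, -1.672]
ft_force: [-0.5, -0.0, -0.0]
opening: 0.997
t 16.4 j [-0.98, 1.1, 0.85, 0.8, 2.14, -0.78] tcp [578.7, -444.8, 174.6] hold [576.9, -462.3, 181.0] open 0.997 F [-0.5, -0.0, -0.0]
X [-0.034 -0.338 -0.94 ] Y [ 0.095  0.936 -0.34 ] Z [ 0.995 -0.101 -0.   ]
cur [ 576.9 -462.3  181.    19.9   84.2]
speed frac 0.16 lim 0.73
0.016,0.006,0,-0.1,-0,2,-1, 0.016,0.005,0,-0.2,-0.1,1.9,-1, 0.016,0.005,0.001,-0.1,-0,2,-1, 0.017,0.004,-0,-0.1,-0.1,2,-1, 0.016,0.004,0,-0.2,0,2,-1
```

```bash
python3 -m inch '[0.016,0.006,0,-0.1,0,2,-1, 0.016,0.005,0,-0.2,0,2,-1, 0.016,0.005,0.001,-0.1,0,2,-1, 0.017,0.004,0,-0.1,0,2,-1, 0.016,0.004,0,-0.2,0,2,-1, 0,0,0,0,0,0,-1]'
python3 st.py 587 -364.5 76 10
```

```text
t: 17.0
eef_pos: [579.3, -442.8, 87.0]
tcp_rot: [-1.613, 1.4, -1.702]
ft_force: [0.2, 0.9, -1.4]
opening: 1.0
t 17.0 j [-0.98, 1.27, 0.81, 0.87, 2.2, -0.82] tcp [579.3, -442.8, 87.0] hold [577.7, -461.3, 90.2] open 1.0 F [0.2, 0.9, -1.4]
X [-0.022 -0.168 -0.986] Y [ 0.087  0.982 -0.169] Z [ 0.996 -0.089 -0.007]
turn(tool) [0.05, -0.41, -0.24]
hold shift now-axes [-2.5, 98.2, 0.7] after-turn axes [-2.9, 98.2, 0.7] tcp shift after-turn [-2.9, 98.2, 0.7]
```

```bash
python3 -m inch '[-0.003,0.025,0.001,0,0,0,-1, 0,0.025,0,0,0,0,-1, 0,0.025,0,0,0,0,-1, 0,0.023,0,0,0,0,-1, 0,0,0,0,0,0,1, 0,0,0,0,0,0,1, 0,0,0,0,0,0,1, 0,0,0,0,0,0,1, 0,0,0,0,0,0,1, 0,0,0,0,0,0,1]'
python3 -m inch '[0,0,0,0,0,0,1, 0,0,0,0,0,0,1, 0,0,0,0,0,0,1, 0,0,0,0,0,0,1]'; python3 st.py
```

```text
t: 18.0
eef_pos: [589.5, -347.9, 77.3]
tcp_rot: [-1.576, 1.394, -1.665]
ft_force: [0.4, 0.8, -0.8]
opening: 0.553
t: 18.4
eef_pos: [589.7, -347.4, 77.4]
tcp_rot: [-1.576, 1.394, -1.665]
ft_force: [-0.1, -1.3, -1.3]
opening: 0.4
t 18.4 j [-0.91, 1.18, 1.08, 0.85, 2.03, -0.94] tcp [589.7, -347.4, 77.4] hold [588.0, -365.8, 80.7] open 0.4 F [-0.1, -1.3, -1.3]
X [-0.017 -0.175 -0.984] Y [ 0.087  0.981 -0.175] Z [ 0.996 -0.089 -0.001]
```

```bash
python3 plan.py 1 587 -366 240 10 84.9 7 575 -200 250 60 84.9 9 569 68 200 100 84.9 14
```

```text
cur [ 588.  -365.8   80.7   10.1   84.9]
speed frac 0.13 lim 0.78
-0.022,-0.004,-0,0,-0.1,0,1, -0.023,-0.004,-0,0,0,0,1, -0.022,-0.004,-0,0,0,0,1, -0.023,-0.004,-0.001,0,0,0.1,1, -0.022,-0.004,0,0,0,-0,1, -0.022,-0.004,0,0,0,-0,1, -0.023,-0.004,0,0,0,0,1
speed frac 0.28 lim 0.86
-0.002,0.018,-0.003,0,0,-5.5,1, -0.004,0.017,-0.003,0,0,-5.6,1, -0.006,0.016,-0.003,0,0.1,-5.6,1, -0.008,0.016,-0.003,0,-0,-5.5,1, -0.008,0.015,-0.003,0,-0,-5.6,1, -0.011,0.013,-0.003,0,-0,-5.5,1, -0.011,0.013,-0.003,0,-0,-5.6,1, -0.013,0.011,-0.003,0,-0,-5.5,1, -0.013,0.01,-0.003,0,-0,-5.6,1
speed frac 0.29 lim 0.92
-0.014,0.012,-0.002,0,-0,-2.8,1, -0.015,0.012,-0.002,0,-0,-2.9,1, -0.015,0.011,-0.002,0,-0,-2.9,1, -0.015,0.01,-0.002,0,-0,-2.8,1, -0.016,0.01,-0.002,0,-0,-2.9,1, -0.016,0.008,-0.002,0,-0,-2.8,1, -0.017,0.008,-0.003,0,-0,-2.9,1, -0.017,0.007,-0.002,0,-0,-2.8,1, -0.018,0.006,-0.002,0,-0,-2.9,1, -0.018,0.005,-0.002,0,-0,-2.9,1, -0.018,0.004,-0.002,0,-0,-2.8,1, -0.018,0.003,-0.002,0,-0,-2.9,1, -0.018,0.002,-0.002,0.1,-0,-2.8,1, -0.018,0.001,-0.002,-0,-0,-2.9,1
```

```bash
python3 -m inch '[-0.01,-0.002,0,0,0,0,1, -0.022,-0.004,0,0,0,0,1, -0.023,-0.004,0,0,0,0,1, -0.023,-0.004,0,0,0,0,1, -0.023,-0.004,0,0,0,0,1, -0.023,-0.004,0,0,0,0,1, -0.023,-0.004,0,0,0,0,1, -0.012,-0.002,0,0,0,0,1]'; python3 st.py
python3 -m inch '[-0.002,0.018,-0.003,0,0,-5.5,1, -0.004,0.017,-0.003,0,0,-5.5,1, -0.006,0.016,-0.003,0,0,-5.5,1, -0.008,0.016,-0.003,0,0,-5.5,1, -0.009,0.015,-0.003,0,0,-5.5,1, -0.011,0.013,-0.003,0,0,-5.5,1, -0.011,0.013,-0.003,0,0,-5.5,1, -0.013,0.011,-0.003,0,0,-5.5,1, -0.013,0.01,-0.003,0,0,-5.5,1]'
python3 -m inch '[-0.014,0.012,-0.002,0,0,-2.9,1, -0.015,0.012,-0.002,0,0,-2.9,1, -0.015,0.011,-0.002,0,0,-2.9,1, -0.015,0.01,-0.002,0,0,-2.9,1, -0.016,0.01,-0.002,0,0,-2.9,1, -0.016,0.008,-0.002,0,0,-2.9,1, -0.017,0.008,-0.003,0,0,-2.9,1, -0.017,0.007,-0.002,0,0,-2.9,1]'
python3 st.py; python3 plan.py 1 569 68 160 100 84.9 8
```

```text
t: 19.2
eef_pos: [589.8, -347.2, 242.2]
tcp_rot: [-1.562, 1.392, -1.651]
ft_force: [0.9, -0.2, -1.5]
opening: 0.4
t 19.2 j [-0.9, 0.99, 1.07, 0.94, 2.15, -0.76] tcp [589.8, -347.2, 242.2] hold [588.2, -365.6, 245.6] open 0.4 F [0.9, -0.2, -1.5]
X [-0.014 -0.177 -0.984] Y [ 0.087  0.98  -0.177] Z [ 0.996 -0.089  0.001]
t: 20.1
eef_pos: [576.5, -189.2, 237.0]
tcp_rot: [-1.571, 0.527, -1.66]
ft_force: [0.3, 1.0, -2.3]
opening: 0.401
t: 20.9
eef_pos: [572.2, -42.9, 206.6]
tcp_rot: [-1.572, 0.124, -1.661]
ft_force: [-0.1, -0.1, -1.0]
opening: 0.4
t 20.9 j [-0.25, 0.43, 1.7, 0.14, 1.04, -0.23] tcp [572.2, -42.9, 206.6] hold [572.0, -45.2, 225.3] open 0.4 F [-0.1, -0.1, -1.0]
X [-0.089 -0.988 -0.124] Y [ 0.01   0.124 -0.992] Z [ 0.996 -0.09  -0.001]
cur [572.  -45.2 225.3  82.9  84.9]
speed frac 0.24 lim 0.86
-0.012,0.01,-0.002,0,-0,-2.1,1, -0.013,0.009,-0.001,0,-0,-2.2,1, -0.013,0.009,-0.002,0,-0,-2.1,1, -0.013,0.008,-0.002,0,-0,-2.2,1, -0.014,0.008,-0.001,0,-0,-2.1,1, -0.013,0.007,-0.002,0,-0,-2.1,1, -0.015,0.007,-0.001,0.1,-0,-2.2,1, -0.014,0.006,-0.002,-0,-0,-2.1,1
```

```bash
python3 -m inch '[-0.012,0.01,-0.002,0,0,-2.1,1, -0.013,0.009,-0.001,0,0,-2.1,1, -0.013,0.009,-0.002,0,0,-2.1,1, -0.013,0.008,-0.002,0,0,-2.2,1, -0.014,0.008,-0.001,0,0,-2.2,1, -0.013,0.007,-0.002,0,0,-2.2,1, -0.014,0.007,-0.001,0,0,-2.2,1, -0.014,0.006,-0.002,0,0,-2.1,1, 0,0,0,0,0,0,1]'
python3 st.py 569 68 60 100;  python3 - <<'E'
from h import *
cv2.imwrite("pics/w6.png",env.read_camera("wrist")["pixels"])
c=env.read_camera("scene")["pixels"]; cv2.imwrite("pics/s6.png",cv2.resize(c[100:280,200:420],None,fx=3,fy=3))
E
```

```text
t: 21.8
eef_pos: [568.1, 64.9, 140.9]
tcp_rot: [-1.574, -0.175, -1.658]
ft_force: [-0.5, 0.3, -1.8]
opening: 0.397
t 21.8 j [0.08, 0.52, 1.75, -0.22, 0.92, 0.3] tcp [568.1, 64.9, 140.9] hold [568.5, 68.1, 159.4] open 0.397 F [-0.5, 0.3, -1.8]
X [-0.086 -0.981  0.174] Y [-0.018 -0.173 -0.985] Z [ 0.996 -0.087 -0.003]
turn(tool) [0.16, 0.11, 0.03]
hold shift now-axes [-17.2, 97.9, 0.8] after-turn axes [-17.2, 97.9, 0.5] tcp shift after-turn [-17.2, 97.9, 0.6]
```

View pics/s6.png

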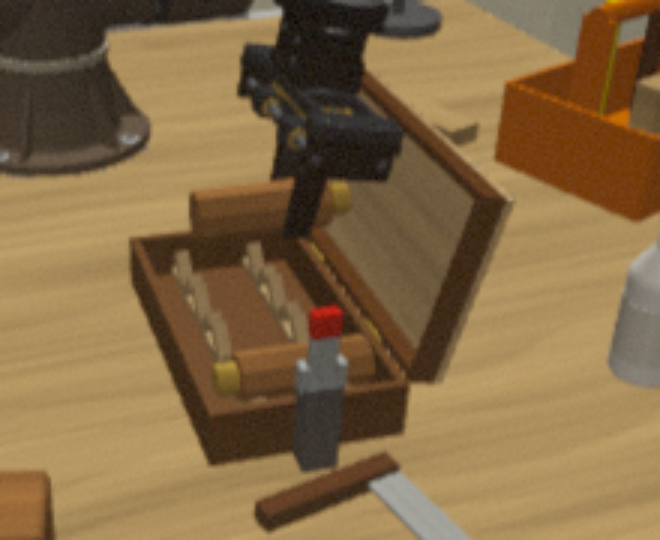

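View pics/w6.png

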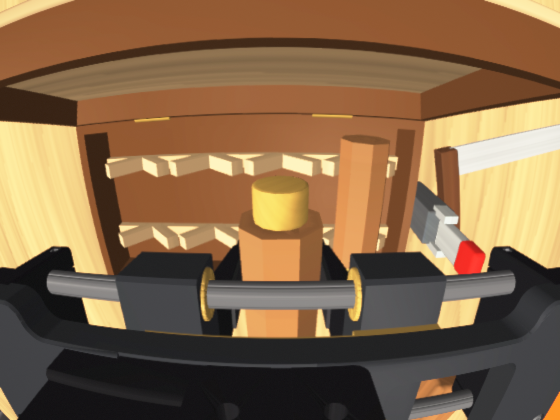

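The second handle is level above groove c with its brass toward the lid, and the first is at rest in d. Descending.

```bash
python3 -m inch '[-0.002,0.01,0.001,0,0,0,1, -0.002,0.014,0,0,0,0,1, -0.003,0.014,0,0,0,0,1, -0.002,0.014,0,0,0,0,1, -0.003,0.014,0,0,0,0,1, -0.002,0.014,0,0,0,0,1, -0.003,0.014,0,0,0,0,1, -0.001,0.008,0,0,0,0,1, 0,0,0,0,0,0,1]'
python3 st.py 569 68 46 100
```

```text
t: 22.8
eef_pos: [569.4, 62.9, 36.8]
tcp_rot: [-1.574, -0.175, -1.659]
ft_force: [-0.8, 0.1, -1.9]
opening: 0.396
t 22.8 j [0.08, 0.67, 1.82, -0.27, 0.71, 0.37] tcp [569.4, 62.9, 36.8] hold [569.8, 66.2, 55.3] open 0.396 F [-0.8, 0.1, -1.9]
X [-0.087 -0.981  0.174] Y [-0.018 -0.173 -0.985] Z [ 0.996 -0.089 -0.003]
turn(tool) [0.16, 0.04, 0.02]
hold shift now-axes [-3.4, 8.9, -0.9] after-turn axes [-3.4, 8.9, -0.9] tcp shift after-turn [-3.4, 8.9, -0.9]
```

```bash
python3 -m inch '[-0.002,0.004,-0.001,0,0,0,1, -0.001,0.004,0,0,0,0,1, 0,0.002,0,0,0,0,1, 0,0,0,0,0,0,1]'
python3 st.py 569 68 44 100
```

```text
t: 23.2
eef_pos: [569.0, 64.3, 27.7]
tcp_rot: [-1.572, -0.175, -1.659]
ft_force: [0.2, -0.2, -1.4]
opening: 0.397
t 23.2 j [0.08, 0.68, 1.82, -0.27, 0.69, 0.38] tcp [569.0, 64.3, 27.7] hold [569.3, 67.5, 46.2] open 0.397 F [0.2, -0.2, -1.4]
X [-0.087 -0.981  0.174] Y [-0.016 -0.173 -0.985] Z [ 0.996 -0.089 -0.001]
turn(tool) [0.05, 0.02, -0.0]
hold shift now-axes [-0.8, 2.1, -0.3] after-turn axes [-0.8, 2.1, -0.3] tcp shift after-turn [-0.8, 2.1, -0.3]
```

```bash
python3 -m inch '[0,0.0015,0,0,0,0,1, 0,0.001,0,0,0,0,1, 0,0,0,0,0,0,1]'
python3 -m inch '[0,0,0,0,0,0,-0.1, 0,0,0,0,0,0,-0.1, 0,0,0,0,0,0,-0.1, 0,0,0,0,0,0,-0.1]'; python3 st.py
```

```text
t: 23.5
eef_pos: [569.1, 63.9, 25.8]
tcp_rot: [-1.571, -0.174, -1.66]
ft_force: [-1.1, 1.4, 2.8]
opening: 0.4
t: 23.9
eef_pos: [569.0, 63.8, 25.3]
tcp_rot: [-1.572, -0.175, -1.659]
ft_force: [0.4, 0.0, -1.5]
opening: 0.548
t 23.9 j [0.08, 0.69, 1.82, -0.28, 0.68, 0.39] tcp [569.0, 63.8, 25.3] hold [569.3, 67.0, 43.8] open 0.548 F [0.4, 0.0, -1.5]
X [-0.087 -0.981  0.174] Y [-0.016 -0.173 -0.985] Z [ 0.996 -0.089 -0.001]
```

```bash
python3 -m inch '[0.002,-0.012,0,0,0,0,-0.1, 0.004,-0.025,0,0,0,0,-0.1, 0.004,-0.025,0,0,0,0,-0.1, 0.004,-0.025,0,0,0,0,-0.1, 0.004,-0.025,0,0,0,0,-0.1, 0.005,-0.025,0,0,0,0,-0.1, 0.005,-0.025,0,0,0,0,-1, 0.005,-0.025,0,0,0,0,-1]';  python3 - <<'E'
from h import *
cv2.imwrite("pics/w7.png",env.read_camera("wrist")["pixels"])
E
python3 hs.py; python3 plan.py -1 500 -150 240 80 84.9 12 452 -330 200 20 84.9 11
```

```text
t: 24.7
eef_pos: [568.9, 63.8, 217.3]
tcp_rot: [-1.571, -0.174, -1.659]
ft_force: [0.4, -0.4, 0.5]
opening: 0.668
[385. 220.] [ 567.  -245.4  127.4] 91
[380. 262.] [ 460.1 -228.4  127.5] 92
cur [570.4  67.1 237.8  99.9  84.9]
speed frac 0.23 lim 0.95
0.018,0.003,-0.004,-0.3,-0,1.7,-1, 0.018,0.002,-0.005,0,-0,1.6,-1, 0.018,0.002,-0.004,0,-0,1.7,-1, 0.017,0.002,-0.004,0,-0,1.6,-1, 0.018,0.001,-0.004,0,-0,1.7,-1, 0.018,0,-0.004,0,-0,1.7,-1, 0.018,-0,-0.005,0,-0,1.6,-1, 0.018,-0.001,-0.004,0,-0,1.7,-1, 0.018,-0.001,-0.004,0,-0,1.7,-1, 0.018,-0.002,-0.004,0,-0,1.6,-1, 0.018,-0.002,-0.005,0,-0,1.7,-1, 0.018,-0.003,-0.004,0,-0,1.6,-1
speed frac 0.35 lim 1.02
0.015,0,-0.003,0,-0,5.5,-1, 0.015,-0.001,-0.003,0,-0,5.4,-1, 0.016,-0.002,-0.002,0,-0,5.5,-1, 0.014,-0.005,-0.003,-0,-0,5.5,-1, 0.015,-0.005,-0.003,-0,-0,5.4,-1, 0.013,-0.008,-0.003,-0,-0,5.5,-1, 0.013,-0.008,-0.003,-0,-0,5.4,-1, 0.012,-0.011,-0.003,-0,-0,5.5,-1, 0.011,-0.011,-0.003,-0,-0,5.4,-1, 0.01,-0.013,-0.003,-0,-0,5.5,-1, 0.009,-0.013,-0.003,-0,-0,5.4,-1
```

View pics/w7.png

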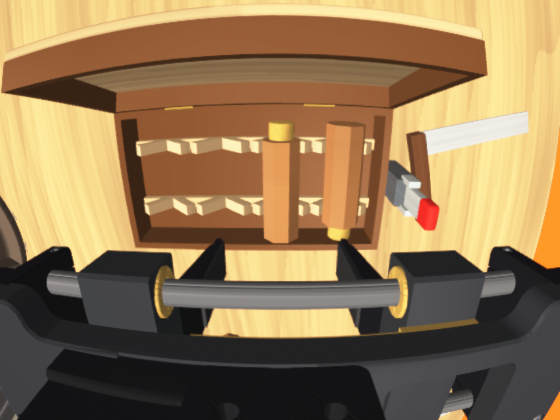

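Handles lie in grooves c (280,185) and d (343,180). Now the third, at (460,-228).

```bash
python3 -m inch '[0.018,0.003,-0.004,-0.3,0,1.7,-1, 0.018,0.002,-0.005,0,0,1.6,-1, 0.018,0.002,-0.004,0,0,1.7,-1, 0.017,0.002,-0.004,0,0,1.6,-1, 0.018,0.001,-0.004,0,0,1.7,-1, 0.018,0,-0.004,0,0,1.7,-1, 0.018,0,-0.005,0,0,1.6,-1, 0.018,-0.001,-0.004,0,0,1.7,-1, 0.018,-0.001,-0.004,0,0,1.7,-1, 0.018,-0.002,-0.004,0,0,1.6,-1]'
python3 -m inch '[0.018,-0.002,-0.005,0,0,1.7,-1, 0.018,-0.003,-0.004,0,0,1.6,-1, 0.015,0,-0.003,0,0,5.5,-1, 0.015,-0.001,-0.003,0,0,5.5,-1, 0.016,-0.002,-0.002,0,0,5.5,-1, 0.014,-0.005,-0.003,0,0,5.5,-1, 0.015,-0.005,-0.003,0,0,5.5,-1, 0.013,-0.008,-0.003,0,0,5.5,-1, 0.013,-0.008,-0.003,0,0,5.5,-1, 0.012,-0.011,-0.003,0,0,5.5,-1]'
python3 hs.py; python3 plan.py -1 452 -326 150 20 84.9 4 451.5 -326 93 10 84.9 4
```

```text
t: 25.8
eef_pos: [510.6, -112.0, 217.2]
tcp_rot: [-1.577, 0.117, -1.661]
ft_force: [0.6, 0.3, 0.2]
opening: 1.002
t: 26.8
eef_pos: [464.7, -266.6, 196.7]
tcp_rot: [-1.58, 0.945, -1.668]
ft_force: [0.7, 0.1, 0.9]
opening: 1.002
[385. 220.] [ 567.1 -245.1  127.7] 90
[380. 262.] [ 460.1 -228.1  127.4] 92
cur [ 462.4 -284.3  205.6   35.5   84.7]
speed frac 0.24 lim 1.09
0.016,-0.001,-0.001,0.2,-0.4,3.9,-1, 0.016,-0.001,-0.002,-0,-0,3.8,-1, 0.016,-0.003,-0.002,-0.1,-0,3.9,-1, 0.016,-0.005,-0.001,-0,-0.1,3.9,-1
speed frac 0.18 lim 1.03
0.013,0.005,-0.001,-0,0,2.5,-1, 0.012,0.004,0,-0,0,2.5,-1, 0.013,0.004,0,-0,0,2.5,-1, 0.014,0.003,0,-0,0,2.5,-1
```

```bash
python3 -m inch '[0.016,-0.001,-0.001,0.2,-0.4,3.9,-1, 0.016,-0.001,-0.002,0,0,3.9,-1, 0.016,-0.003,-0.002,0,0,3.9,-1, 0.016,-0.005,-0.001,0,0,3.9,-1, 0.013,0.005,-0.001,0,0,2.5,-1, 0.012,0.004,0,0,0,2.5,-1, 0.013,0.004,0,0,0,2.5,-1, 0.014,0.003,0,0,0,2.5,-1, 0,0,0,0,0,0,-1]'
python3 st.py 460 -228 76 10
```

```text
t: 27.75
eef_pos: [454.1, -305.1, 89.5]
tcp_rot: [-1.578, 1.391, -1.667]
ft_force: [-0.5, -0.3, 0.0]
opening: 1.001
t 27.8 j [-1.02, 1.04, 1.47, 0.67, 1.9, -1.19] tcp [454.1, -305.1, 89.5] hold [452.5, -323.5, 92.9] open 1.001 F [-0.5, -0.3, 0.0]
X [-0.017 -0.178 -0.984] Y [ 0.087  0.98  -0.179] Z [ 0.996 -0.089 -0.001]
turn(tool) [0.02, -0.07, 0.28]
hold shift now-axes [-0.5, 97.3, -1.0] after-turn axes [-0.0, 97.3, -1.0] tcp shift after-turn [-0.1, 97.3, -1.0]
```

```bash
python3 -m inch '[0,0.025,-0.001,0,0,0,-1, 0,0.025,0,0,0,0,-1, 0,0.025,0,0,0,0,-1, 0,0.022,0,0,0,0,-1, 0,0,0,0,0,0,1, 0,0,0,0,0,0,1, 0,0,0,0,0,0,1, 0,0,0,0,0,0,1, 0,0,0,0,0,0,1, 0,0,0,0,0,0,1]'
python3 -m inch '[0,0,0,0,0,0,1, 0,0,0,0,0,0,1, 0,0,0,0,0,0,1, 0,0,0,0,0,0,1]'; python3 st.py
python3 -m inch '[-0.01,-0.002,0,0,0,0,1, -0.022,-0.004,0,0,0,0,1, -0.023,-0.004,0,0,0,0,1, -0.023,-0.004,0,0,0,0,1, -0.023,-0.004,0,0,0,0,1, -0.023,-0.004,0,0,0,0,1, -0.023,-0.004,0,0,0,0,1, -0.012,-0.002,0,0,0,0,1]'; python3 st.py;  python3 - <<'E'
from h import *
c=env.read_camera("scene")["pixels"]; cv2.imwrite("pics/s8.png",c)
E
```

```text
t: 28.75
eef_pos: [462.0, -211.1, 74.0]
tcp_rot: [-1.561, 1.387, -1.65]
ft_force: [0.2, 0.7, -0.7]
opening: 0.553
t: 29.15
eef_pos: [462.1, -210.7, 74.0]
tcp_rot: [-1.561, 1.387, -1.65]
ft_force: [-0.3, -0.6, -1.2]
opening: 0.416
t 29.1 j [-0.93, 1.01, 1.66, 0.73, 1.74, -1.26] tcp [462.1, -210.7, 74.0] hold [460.5, -229.2, 77.4] open 0.416 F [-0.3, -0.6, -1.2]
X [-0.014 -0.182 -0.983] Y [ 0.087  0.979 -0.182] Z [ 0.996 -0.089  0.002]
t: 29.95
eef_pos: [461.9, -209.2, 237.5]
tcp_rot: [-1.554, 1.386, -1.642]
ft_force: [-0.8, -0.9, -1.6]
opening: 0.413
t 29.9 j [-0.93, 0.76, 1.66, 0.78, 1.93, -1.08] tcp [461.9, -209.2, 237.5] hold [460.2, -227.6, 241.0] open 0.413 F [-0.8, -0.9, -1.6]
X [-0.013 -0.183 -0.983] Y [ 0.087  0.979 -0.184] Z [ 0.996 -0.088  0.003]
```

View pics/s8.png

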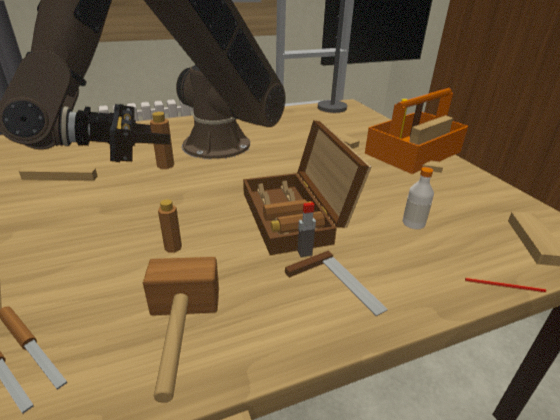

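The third handle is held upright at (162,140) in the scene view. On to groove b.

```bash
python3 plan.py 1 480 -110 250 60 84.9 9 503 70.5 150 100.5 84.9 13
```

```text
cur [ 460.4 -227.7  241.8   10.6   84.9]
speed frac 0.26 lim 0.97
-0.002,0.013,0.001,-0.1,0.2,-5.5,1, -0.002,0.012,0.001,0,0,-5.5,1, -0.004,0.012,0.001,0,0,-5.5,1, -0.005,0.011,0.001,0,0.1,-5.4,1, -0.006,0.011,0.001,0.1,-0,-5.5,1, -0.007,0.009,0.001,-0,-0,-5.5,1, -0.008,0.009,0.001,-0,-0,-5.5,1, -0.009,0.008,0.001,-0,-0,-5.5,1, -0.01,0.007,0.001,-0,-0,-5.5,1
speed frac 0.35 lim 0.75
-0.007,0.014,0.001,-0,-0,-3.1,1, -0.008,0.013,0,-0,-0,-3.1,1, -0.009,0.012,0.001,-0,-0,-3.1,1, -0.009,0.013,0,-0,-0,-3.1,1, -0.01,0.011,0.001,-0,-0,-3.1,1, -0.011,0.011,0,-0,-0,-3.2,1, -0.011,0.01,0.001,0,-0,-3.1,1, -0.012,0.01,0,0,-0,-3.1,1, -0.012,0.009,0.001,0,-0,-3.1,1, -0.012,0.008,0,0,-0,-3.1,1, -0.014,0.007,0.001,0,-0,-3.1,1, -0.013,0.007,0,0,-0,-3.2,1, -0.014,0.006,0.001,0,-0,-3.1,1
```

```bash
python3 -m inch '[-0.002,0.013,0.001,0,0,-5.5,1, -0.002,0.012,0.001,0,0,-5.5,1, -0.004,0.012,0.001,0,0,-5.5,1, -0.005,0.011,0.001,0,0,-5.5,1, -0.006,0.011,0.001,0,0,-5.5,1, -0.007,0.009,0.001,0,0,-5.5,1, -0.008,0.009,0.001,0,0,-5.5,1, -0.009,0.008,0.001,0,0,-5.5,1, -0.01,0.007,0.001,0,0,-5.5,1]'
python3 -m inch '[-0.007,0.014,0.001,0,0,-3.1,1, -0.008,0.013,0,0,0,-3.1,1, -0.009,0.012,0.001,0,0,-3.1,1, -0.009,0.013,0,0,0,-3.1,1, -0.01,0.011,0.001,0,0,-3.1,1, -0.011,0.011,0,0,0,-3.1,1, -0.011,0.01,0.001,0,0,-3.1,1, -0.012,0.01,0,0,0,-3.1,1, -0.012,0.009,0.001,0,0,-3.1,1]'
python3 st.py; python3 plan.py 1 503 70.5 150 100.5 84.9 5
```

```text
t: 30.9
eef_pos: [480.5, -100.0, 230.8]
tcp_rot: [-1.569, 0.52, -1.659]
ft_force: [-0.0, -0.3, -1.4]
opening: 0.414
t: 31.8
eef_pos: [495.7, 16.6, 158.5]
tcp_rot: [-1.57, 0.035, -1.659]
ft_force: [-0.1, -0.3, -1.8]
opening: 0.412
t 31.8 j [-0.12, 0.38, 1.94, 0.05, 0.82, -0.06] tcp [495.7, 16.6, 158.5] hold [495.6, 15.9, 177.3] open 0.412 F [-0.1, -0.3, -1.8]
X [-0.088 -0.996 -0.035] Y [ 0.004  0.034 -0.999] Z [ 0.996 -0.088  0.001]
cur [495.6  15.9 177.3  88.   84.9]
speed frac 0.28 lim 0.75
-0.01,0.006,0,-0,0,-2.5,1, -0.01,0.005,0.001,-0,0,-2.5,1, -0.011,0.005,0,-0.1,0,-2.5,1, -0.01,0.004,0.001,0,0,-2.5,1, -0.011,0.004,0.001,0,0,-2.5,1
```

```bash
python3 -m inch '[-0.01,0.006,0,0,0,-2.5,1, -0.01,0.005,0.001,0,0,-2.5,1, -0.011,0.005,0,0,0,-2.5,1, -0.01,0.004,0.001,0,0,-2.5,1, -0.011,0.004,0.001,0,0,-2.5,1, 0,0,0,0,0,0,1]'
python3 st.py 502.8 70.6 56 100.4;  python3 - <<'E'
from h import *
cv2.imwrite("pics/w9.png",env.read_camera("wrist")["pixels"])
E
```

```text
t: 32.4
eef_pos: [503.1, 67.7, 131.3]
tcp_rot: [-1.571, -0.183, -1.657]
ft_force: [0.2, 0.4, -0.7]
opening: 0.416
t 32.4 j [0.1, 0.46, 1.91, -0.25, 0.82, 0.36] tcp [503.1, 67.7, 131.3] hold [503.5, 71.1, 149.8] open 0.416 F [0.2, 0.4, -0.7]
X [-0.084 -0.98   0.182] Y [-0.016 -0.181 -0.983] Z [ 0.996 -0.086 -0.001]
turn(tool) [0.01, 0.17, 0.07]
hold shift now-axes [-16.5, 92.4, -0.5] after-turn axes [-16.4, 92.4, -0.6] tcp shift after-turn [-16.4, 92.4, -0.6]
```

View pics/w9.png

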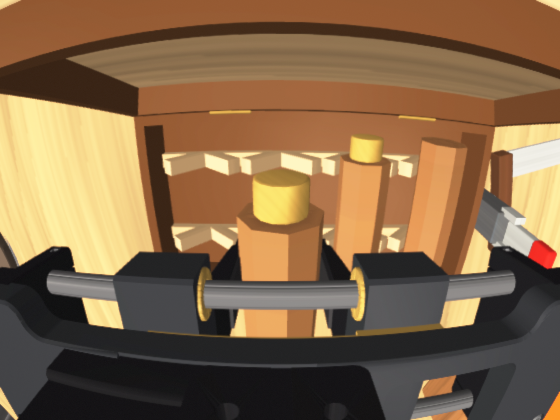

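The held handle at (280,250) lines up with groove b, so I'll lower it.

```bash
python3 -m inch '[-0.002,0.01,-0.001,0,0,0,1, -0.002,0.014,0,0,0,0,1, -0.003,0.014,0,0,0,0,1, -0.002,0.014,0,0,0,0,1, -0.003,0.014,0,0,0,0,1, -0.002,0.014,0,0,0,0,1, -0.002,0.011,0,0,0,0,1, -0.001,0.005,0,0,0,0,1, -0.001,0.004,0,0,0,0,1, 0,0,0,0,0,0,1]'
python3 st.py 502.8 70.6 44 100.4
```

```text
t: 33.45
eef_pos: [502.8, 66.0, 30.8]
tcp_rot: [-1.569, -0.181, -1.66]
ft_force: [-0.5, -0.5, -0.5]
opening: 0.411
t 33.5 j [0.1, 0.62, 1.98, -0.32, 0.59, 0.46] tcp [502.8, 66.0, 30.8] hold [503.0, 69.3, 49.3] open 0.411 F [-0.5, -0.5, -0.5]
X [-0.088 -0.98   0.18 ] Y [-0.015 -0.18  -0.984] Z [ 0.996 -0.089  0.001]
turn(tool) [-0.08, -0.01, -0.0]
hold shift now-axes [-2.2, 5.0, -0.3] after-turn axes [-2.2, 5.0, -0.3] tcp shift after-turn [-2.2, 5.0, -0.4]
```

```bash
python3 -m inch '[-0.001,0.003,0,0,0,0,1, -0.001,0.0015,0,0,0,0,1, 0,0.0015,0,0,0,0,1, 0,0,0,0,0,0,1]'
python3 -m inch '[0,0,0,0,0,0,-0.1, 0,0,0,0,0,0,-0.1, 0,0,0,0,0,0,-0.1, 0,0,0,0,0,0,-0.1]'; python3 st.py
python3 -m inch '[0.002,-0.012,0,0,0,0,-0.1, 0.004,-0.025,0,0,0,0,-0.1, 0.004,-0.025,0,0,0,0,-0.1, 0.004,-0.025,0,0,0,0,-0.1, 0.004,-0.025,0,0,0,0,-0.1, 0.005,-0.025,0,0,0,0,-0.1, 0.005,-0.025,0,0,0,0,-1, 0.005,-0.025,0,0,0,0,-1]';  python3 - <<'E'
from h import *
cv2.imwrite("pics/w10.png",env.read_camera("wrist")["pixels"])
E
python3 hs.py; python3 plan.py -1 550 -160 240 80 84.9 12 560 -340 200 20 84.9 11
```

```text
t: 33.85
eef_pos: [503.3, 66.7, 27.2]
tcp_rot: [-1.567, -0.182, -1.66]
ft_force: [-7.8, -0.7, 31.4]
opening: 0.417
t: 34.25
eef_pos: [502.9, 67.0, 24.6]
tcp_rot: [-1.569, -0.181, -1.66]
ft_force: [-0.5, -1.2, 0.2]
opening: 0.548
t 34.2 j [0.1, 0.63, 1.98, -0.33, 0.58, 0.47] tcp [502.9, 67.0, 24.6] hold [503.2, 70.4, 43.1] open 0.548 F [-0.5, -1.2, 0.2]
X [-0.087 -0.98   0.181] Y [-0.014 -0.18  -0.984] Z [ 0.996 -0.088  0.002]
t: 35.05
eef_pos: [502.3, 68.4, 216.5]
tcp_rot: [-1.569, -0.181, -1.66]
ft_force: [-0.2, 0.2, -0.1]
opening: 0.664
[385. 220.] [ 567.  -245.3  127.4] 91
cur [503.8  71.9 236.8 100.3  84.9]
speed frac 0.24 lim 0.94
0.018,0.003,0.005,-0.4,-0.1,1.7,-1, 0.018,0.003,0.006,0,0,1.7,-1, 0.019,0.002,0.005,0,0,1.7,-1, 0.018,0.001,0.006,0,0,1.7,-1, 0.018,0.001,0.006,0,0,1.7,-1, 0.018,0,0.005,0,0.1,1.7,-1, 0.019,0,0.006,0,-0,1.7,-1, 0.018,-0.001,0.005,0,-0,1.6,-1, 0.018,-0.001,0.006,0,-0,1.7,-1, 0.019,-0.002,0.005,0,-0,1.7,-1, 0.018,-0.002,0.006,0,-0,1.7,-1, 0.018,-0.003,0.005,0,-0,1.7,-1
speed frac 0.30 lim 0.97
0.015,0,0.003,0,-0,5.5,-1, 0.015,-0.001,0.002,-0,-0,5.4,-1, 0.014,-0.002,0.003,-0,-0,5.5,-1, 0.015,-0.004,0.002,-0,-0,5.4,-1, 0.014,-0.006,0.002,-0,-0,5.5,-1, 0.013,-0.007,0.003,-0,-0,5.4,-1, 0.013,-0.008,0.002,-0,-0,5.5,-1, 0.011,-0.01,0.002,-0,-0,5.5,-1, 0.011,-0.011,0.003,-0,-0,5.4,-1, 0.01,-0.012,0.002,-0,-0,5.5,-1, 0.008,-0.013,0.002,-0,-0,5.4,-1
```

View pics/w10.png

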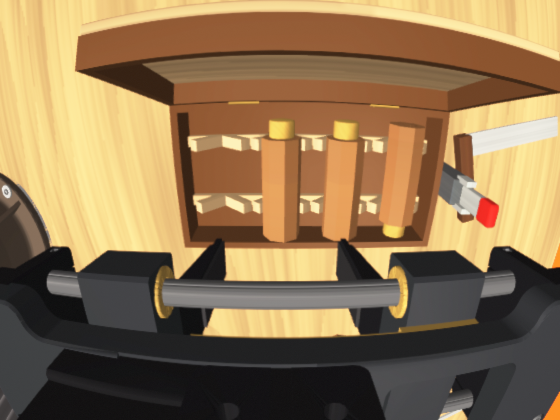

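Three are in. I pressed 31 N on that one, so I'll go gentler next time. Now the last handle.

```bash
python3 -m inch '[0.018,0.003,0.005,-0.4,0,1.7,-1, 0.018,0.003,0.006,0,0,1.7,-1, 0.019,0.002,0.005,0,0,1.7,-1, 0.018,0.001,0.006,0,0,1.7,-1, 0.018,0.001,0.006,0,0,1.7,-1, 0.018,0,0.005,0,0,1.7,-1, 0.019,0,0.006,0,0,1.7,-1, 0.018,-0.001,0.005,0,0,1.7,-1, 0.018,-0.001,0.006,0,0,1.7,-1, 0.019,-0.002,0.005,0,0,1.7,-1]'
python3 -m inch '[0.018,-0.002,0.006,0,0,1.7,-1, 0.018,-0.003,0.005,0,0,1.7,-1, 0.015,0,0.003,0,0,5.5,-1, 0.015,-0.001,0.002,0,0,5.5,-1, 0.014,-0.002,0.003,0,0,5.5,-1, 0.015,-0.004,0.002,0,0,5.5,-1, 0.014,-0.006,0.002,0,0,5.5,-1, 0.013,-0.007,0.003,0,0,5.5,-1, 0.013,-0.008,0.002,0,0,5.5,-1, 0.011,-0.01,0.002,0,0,5.5,-1]'
python3 hs.py; python3 plan.py -1 558.5 -343 150 20 84.9 4 558.4 -343 93 10 84.9 4
```

```text
t: 36.15
eef_pos: [540.9, -120.2, 216.9]
tcp_rot: [-1.576, 0.117, -1.661]
ft_force: [0.0, -0.1, -0.2]
opening: 0.999
t: 37.15
eef_pos: [556.8, -276.6, 195.8]
tcp_rot: [-1.579, 0.947, -1.668]
ft_force: [-0.0, 0.3, 0.4]
opening: 0.999
[385. 220.] [ 567.1 -245.2  127.4] 90
cur [ 554.7 -294.4  204.2   35.3   84.7]
speed frac 0.24 lim 1.02
0.017,-0.002,0.002,0.2,-0.4,3.8,-1, 0.016,-0.003,0.002,-0,-0,3.9,-1, 0.017,-0.005,0.002,-0.1,-0,3.8,-1, 0.016,-0.005,0.002,-0.1,-0.1,3.8,-1
speed frac 0.16 lim 0.94
0.012,0.005,0,0.1,0,2.5,-1, 0.013,0.004,0,-0,0,2.5,-1, 0.013,0.004,0,-0,0,2.5,-1, 0.013,0.003,0,-0,0,2.5,-1
```

```bash
python3 -m inch '[0.017,-0.002,0.002,0.2,-0.4,3.8,-1, 0.016,-0.003,0.002,0,0,3.8,-1, 0.017,-0.005,0.002,0,0,3.8,-1, 0.016,-0.005,0.002,0,0,3.8,-1, 0.012,0.005,0,0,0,2.5,-1, 0.013,0.004,0,0,0,2.5,-1, 0.013,0.004,0,0,0,2.5,-1, 0.013,0.003,0,0,0,2.5,-1, 0,0,0,0,0,0,-1]'
python3 hs.py; python3 st.py 567 -245 76 10
```

```text
t: 38.1
eef_pos: [560.4, -321.7, 90.1]
tcp_rot: [-1.578, 1.386, -1.667]
ft_force: [1.0, 0.8, 0.4]
opening: 0.998
[448. 202.] [ 611.1 -404.1  135.1] 170
[385. 220.] [ 567.1 -245.5  127.5] 88
t 38.1 j [-0.91, 1.11, 1.22, 0.81, 1.98, -1.01] tcp [560.7, -322.1, 91.6] hold [559.1, -340.5, 95.1] open 0.999 F [0.6, 0.8, -0.2]
X [-0.016 -0.185 -0.983] Y [ 0.087  0.979 -0.186] Z [ 0.996 -0.089  0.001]
turn(tool) [0.01, 0.03, 0.73]
hold shift now-axes [0.9, 97.7, -0.6] after-turn axes [2.2, 97.7, -0.6] tcp shift after-turn [1.9, 97.7, -0.6]
```

```bash
python3 -m inch '[0.001,0.025,-0.001,0,0,0.5,-1, 0.001,0.025,0,0,0,0,-1, 0,0.025,0,0,0,0,-1, 0,0.022,0,0,0,0,-1, 0,0,0,0,0,0,1, 0,0,0,0,0,0,1, 0,0,0,0,0,0,1, 0,0,0,0,0,0,1, 0,0,0,0,0,0,1, 0,0,0,0,0,0,1]'
python3 -m inch '[0,0,0,0,0,0,1, 0,0,0,0,0,0,1, 0,0,0,0,0,0,1, 0,0,0,0,0,0,1]'; python3 st.py
python3 -m inch '[-0.01,-0.002,0,0,0,0,1, -0.022,-0.004,0,0,0,0,1, -0.023,-0.004,0,0,0,0,1, -0.023,-0.004,0,0,0,0,1, -0.023,-0.004,0,0,0,0,1, -0.023,-0.004,0,0,0,0,1, -0.023,-0.004,0,0,0,0,1, -0.012,-0.002,0,0,0,0,1]'; python3 st.py
```

```text
t: 39.15
eef_pos: [568.4, -228.2, 73.4]
tcp_rot: [-1.556, 1.391, -1.646]
ft_force: [0.4, 0.0, -0.5]
opening: 0.548
t: 39.55
eef_pos: [568.5, -227.7, 73.3]
tcp_rot: [-1.557, 1.391, -1.646]
ft_force: [-0.3, -1.0, -0.5]
opening: 0.415
t 39.5 j [-0.83, 1.08, 1.41, 0.85, 1.83, -1.09] tcp [568.5, -227.7, 73.3] hold [566.8, -246.2, 76.7] open 0.415 F [-0.3, -1.0, -0.5]
X [-0.013 -0.178 -0.984] Y [ 0.088  0.98  -0.179] Z [ 0.996 -0.089  0.002]
t: 40.35
eef_pos: [568.2, -226.9, 237.3]
tcp_rot: [-1.546, 1.39, -1.635]
ft_force: [1.2, 0.0, -1.5]
opening: 0.415
t 40.4 j [-0.83, 0.85, 1.41, 0.92, 1.98, -0.91] tcp [568.2, -226.9, 237.3] hold [566.6, -245.3, 240.7] open 0.415 F [1.2, 0.0, -1.5]
X [-0.012 -0.18  -0.984] Y [ 0.088  0.98  -0.18 ] Z [ 0.996 -0.089  0.004]
```

```bash
python3 plan.py 1 510 -110 250 60 84.9 9 437 75.7 150 100.3 84.9 16
```

```text
cur [ 566.6 -245.3  240.7   10.4   84.9]
speed frac 0.27 lim 1.03
-0.002,0.014,-0.008,-0.1,0.2,-5.5,1, -0.003,0.013,-0.007,0,0.1,-5.5,1, -0.004,0.013,-0.008,0,-0,-5.5,1, -0.006,0.013,-0.007,0.1,-0,-5.6,1, -0.007,0.011,-0.008,-0,-0,-5.5,1, -0.008,0.011,-0.008,-0,-0,-5.5,1, -0.009,0.009,-0.007,-0,-0,-5.5,1, -0.009,0.009,-0.008,-0,-0,-5.5,1, -0.011,0.008,-0.007,-0,-0,-5.5,1
speed frac 0.32 lim 0.69
-0.006,0.01,-0.006,-0,-0,-2.5,1, -0.006,0.011,-0.006,-0,-0,-2.6,1, -0.006,0.011,-0.005,-0,-0,-2.5,1, -0.008,0.01,-0.006,-0,-0,-2.5,1, -0.007,0.009,-0.005,-0,-0,-2.5,1, -0.008,0.01,-0.006,-0,-0,-2.5,1, -0.008,0.008,-0.005,-0,-0,-2.5,1, -0.009,0.009,-0.006,-0,-0,-2.6,1, -0.009,0.008,-0.006,0,-0,-2.5,1, -0.01,0.008,-0.005,0,-0,-2.5,1, -0.009,0.007,-0.006,0,-0,-2.5,1, -0.01,0.006,-0.005,0,-0,-2.5,1, -0.011,0.007,-0.006,0,-0,-2.6,1, -0.01,0.005,-0.006,0,-0,-2.5,1, -0.011,0.005,-0.005,0,-0,-2.5,1, -0.011,0.005,-0.006,0,-0,-2.5,1
```

```bash
python3 -m inch '[-0.002,0.014,-0.008,0,0,-5.5,1, -0.003,0.013,-0.007,0,0,-5.5,1, -0.004,0.013,-0.008,0,0,-5.5,1, -0.006,0.013,-0.007,0,0,-5.5,1, -0.007,0.011,-0.008,0,0,-5.5,1, -0.008,0.011,-0.008,0,0,-5.5,1, -0.009,0.009,-0.007,0,0,-5.5,1, -0.009,0.009,-0.008,0,0,-5.5,1, -0.011,0.008,-0.007,0,0,-5.5,1]'
python3 -m inch '[-0.006,0.01,-0.006,0,0,-2.5,1, -0.006,0.011,-0.006,0,0,-2.5,1, -0.006,0.011,-0.005,0,0,-2.5,1, -0.008,0.01,-0.006,0,0,-2.5,1, -0.007,0.009,-0.005,0,0,-2.5,1, -0.008,0.01,-0.006,0,0,-2.5,1, -0.008,0.008,-0.005,0,0,-2.5,1, -0.009,0.009,-0.006,0,0,-2.5,1, -0.009,0.008,-0.006,0,0,-2.5,1, -0.01,0.008,-0.005,0,0,-2.5,1]'
python3 st.py; python3 plan.py 1 437 75.7 150 100.3 84.9 7
```

```text
t: 41.25
eef_pos: [510.7, -99.9, 231.3]
tcp_rot: [-1.567, 0.524, -1.659]
ft_force: [0.1, 0.2, -1.6]
opening: 0.417
t: 42.25
eef_pos: [464.3, 8.9, 166.4]
tcp_rot: [-1.568, 0.089, -1.66]
ft_force: [-0.0, -0.5, -1.5]
opening: 0.415
t 42.2 j [-0.18, 0.33, 2.0, 0.12, 0.82, -0.17] tcp [464.3, 8.9, 166.4] hold [464.1, 7.2, 185.1] open 0.415 F [-0.0, -0.5, -1.5]
X [-0.089 -0.992 -0.089] Y [ 0.01   0.089 -0.996] Z [ 0.996 -0.089  0.003]
cur [464.1   7.2 185.1  84.9  84.9]
speed frac 0.27 lim 0.69
-0.008,0.006,-0.005,-0.1,0,-2.2,1, -0.009,0.005,-0.005,-0,0,-2.2,1, -0.008,0.005,-0.004,-0,-0,-2.2,1, -0.009,0.005,-0.005,-0,-0,-2.2,1, -0.009,0.005,-0.005,-0,-0,-2.2,1, -0.009,0.004,-0.004,-0,-0,-2.2,1, -0.009,0.003,-0.005,-0,-0,-2.2,1
```

```bash
python3 -m inch '[-0.008,0.006,-0.005,-0.1,0,-2.2,1, -0.009,0.005,-0.005,0,0,-2.2,1, -0.008,0.005,-0.004,0,0,-2.2,1, -0.009,0.005,-0.005,0,0,-2.2,1, -0.009,0.005,-0.005,0,0,-2.2,1, -0.009,0.004,-0.004,0,0,-2.2,1, -0.009,0.003,-0.005,0,0,-2.2,1, 0,0,0,0,0,0,1]'
python3 st.py 437 75.7 56 100.3;  python3 - <<'E'
from h import *
cv2.imwrite("pics/w11.png",env.read_camera("wrist")["pixels"])
E
```

```text
t: 43.05
eef_pos: [436.5, 72.6, 131.4]
tcp_rot: [-1.571, -0.179, -1.658]
ft_force: [-1.0, -0.1, -1.1]
opening: 0.418
t 43.0 j [0.12, 0.38, 2.06, -0.26, 0.76, 0.4] tcp [436.5, 72.6, 131.4] hold [436.8, 75.9, 149.9] open 0.418 F [-1.0, -0.1, -1.1]
X [-0.086 -0.98   0.178] Y [-0.016 -0.177 -0.984] Z [ 0.996 -0.087 -0.001]
turn(tool) [0.02, 0.11, -0.06]
hold shift now-axes [-16.5, 92.4, 0.3] after-turn axes [-16.6, 92.4, 0.2] tcp shift after-turn [-16.6, 92.4, 0.2]
```

View pics/w11.png

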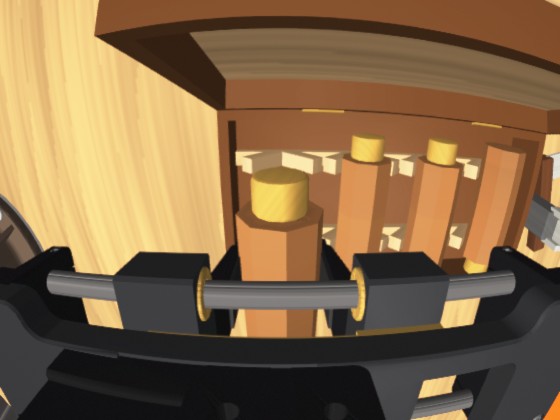

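The last handle is aligned over groove a at (280,250), so I'll lower it gently.

```bash
python3 -m inch '[-0.002,0.01,0,0,0,0,1, -0.002,0.014,0,0,0,0,1, -0.003,0.014,0,0,0,0,1, -0.002,0.014,0,0,0,0,1, -0.003,0.014,0,0,0,0,1, -0.002,0.014,0,0,0,0,1, -0.002,0.011,0,0,0,0,1, -0.001,0.005,0,0,0,0,1, -0.001,0.003,0,0,0,0,1, 0,0,0,0,0,0,1]'
python3 st.py 437 75.7 44 100.3; python3 -m inch '[-0.001,0.0015,0,0,0,0,1, -0.001,0.001,0,0,0,0,1, 0,0,0,0,0,0,1]'; python3 st.py
```

```text
t: 44.1
eef_pos: [437.5, 71.6, 31.1]
tcp_rot: [-1.57, -0.178, -1.66]
ft_force: [-0.4, 0.1, -0.8]
opening: 0.418
t 44.1 j [0.12, 0.57, 2.13, -0.37, 0.5, 0.54] tcp [437.5, 71.6, 31.1] hold [437.8, 74.9, 49.6] open 0.418 F [-0.4, 0.1, -0.8]
X [-0.087 -0.98   0.177] Y [-0.015 -0.176 -0.984] Z [ 0.996 -0.089  0.001]
turn(tool) [-0.04, 0.0, -0.11]
hold shift now-axes [-1.7, 5.4, -0.8] after-turn axes [-1.7, 5.4, -0.8] tcp shift after-turn [-1.7, 5.4, -0.8]
t: 44.4
eef_pos: [437.6, 73.3, 28.5]
tcp_rot: [-1.57, -0.178, -1.659]
ft_force: [-0.7, 0.8, -0.6]
opening: 0.414
t 44.4 j [0.12, 0.58, 2.13, -0.37, 0.5, 0.55] tcp [437.6, 73.3, 28.5] hold [437.8, 76.6, 47.0] open 0.414 F [-0.7, 0.8, -0.6]
X [-0.087 -0.98   0.177] Y [-0.015 -0.176 -0.984] Z [ 0.996 -0.088  0.001]
```

```bash
python3 -m inch '[0,0.001,0,0,0,0,1, 0,0.0005,-0.001,0,0,0,1, 0,0.0005,0,0,0,0,1, 0,0,0,0,0,0,1]'; python3 st.py
python3 -m inch '[0,0,0,0,0,0,-0.1, 0,0,0,0,0,0,-0.1, 0,0,0,0,0,0,-0.1, 0,0,0,0,0,0,-0.1]'; python3 st.py
python3 -m inch '[0.002,-0.012,0,0,0,0,-0.1, 0.004,-0.025,0,0,0,0,-0.1, 0.004,-0.025,0,0,0,0,-0.1, 0.004,-0.025,0,0,0,0,-0.1, 0.004,-0.025,0,0,0,0,-0.1, 0.005,-0.025,0,0,0,0,-0.1, 0.005,-0.025,0,0,0,0,-0.1, 0.005,-0.025,0,0,0,0,-0.1]';  python3 - <<'E'
from h import *
cv2.imwrite("pics/w12.png",env.read_camera("wrist")["pixels"])
c=env.read_camera("top")["pixels"]; cv2.imwrite("pics/t12.png",c)
E
```

```text
t: 44.8
eef_pos: [437.6, 73.2, 27.7]
tcp_rot: [-1.567, -0.177, -1.66]
ft_force: [-0.2, 2.7, 20.4]
opening: 0.419
t 44.8 j [0.12, 0.58, 2.14, -0.38, 0.49, 0.55] tcp [437.6, 73.2, 27.7] hold [437.9, 76.5, 46.2] open 0.419 F [-0.2, 2.7, 20.4]
X [-0.088 -0.98   0.176] Y [-0.011 -0.176 -0.984] Z [ 0.996 -0.088  0.004]
t: 45.2
eef_pos: [436.4, 72.9, 26.3]
tcp_rot: [-1.57, -0.178, -1.66]
ft_force: [-0.1, 0.2, 0.2]
opening: 0.549
t 45.2 j [0.12, 0.58, 2.14, -0.38, 0.49, 0.55] tcp [436.4, 72.9, 26.3] hold [436.7, 76.2, 44.8] open 0.549 F [-0.1, 0.2, 0.2]
X [-0.087 -0.98   0.177] Y [-0.015 -0.176 -0.984] Z [ 0.996 -0.088  0.   ]
t: 46.0
eef_pos: [435.9, 73.7, 218.2]
tcp_rot: [-1.57, -0.177, -1.659]
ft_force: [1.2, 0.3, 0.4]
opening: 0.552
```

View pics/w12.png

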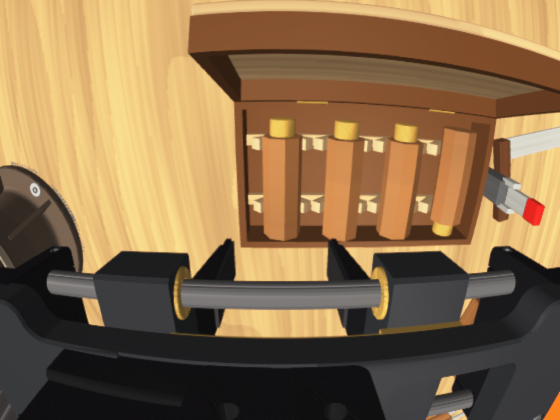

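View pics/t12.png

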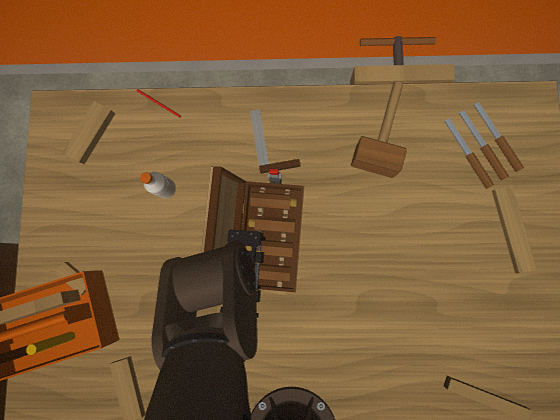

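All four are in, lying along the grooves at (282,185), (343,185), (400,185) and (453,185) in the wrist view. The mallet, glue and square have not moved. Next I'll measure the handles' heights from the top camera once the arm is clear, going behind the lid.

```bash
python3 plan.py 1 480 90 285 92 84.9 6 552 255 285 90 84.9 10
```

```text
cur [437.4  77.2 238.2 100.1  84.9]
speed frac 0.10 lim 0.86
-0.002,-0.008,0.007,-0.3,-0,1.4,1, -0.002,-0.008,0.007,-0,-0,1.3,1, -0.002,-0.008,0.007,-0,-0,1.4,1, -0.002,-0.008,0.006,-0,-0,1.3,1, -0.003,-0.008,0.007,-0,-0,1.4,1, -0.003,-0.008,0.007,-0,-0,1.3,1
speed frac 0.14 lim 1.01
-0.017,-0.001,0.006,-0,-0,0.2,1, -0.017,-0.001,0.006,-0,-0,0.2,1, -0.017,0,0.005,-0,-0,0.2,1, -0.017,-0,0.006,-0,-0,0.2,1, -0.017,-0.001,0.006,-0,-0,0.2,1, -0.018,-0,0.005,-0,-0,0.2,1, -0.017,-0,0.006,-0,-0,0.2,1, -0.017,-0,0.006,-0,-0,0.2,1, -0.017,-0.001,0.006,-0,-0,0.2,1, -0.017,0,0.005,-0,-0,0.2,1
```

```bash
python3 -m inch '[-0.002,-0.008,0.007,0,0,1.4,1, -0.002,-0.008,0.007,0,0,1.4,1, -0.002,-0.008,0.007,0,0,1.4,1, -0.002,-0.009,0.006,0,0,1.4,1, -0.003,-0.009,0.007,0,0,1.4,1, -0.003,-0.009,0.007,0,0,1.4,1]'
python3 -m inch '[-0.017,-0.001,0.006,0,0,0.2,1, -0.017,-0.001,0.006,0,0,0.2,1, -0.017,0,0.005,0,0,0.2,1, -0.017,0,0.006,0,0,0.2,1, -0.017,-0.001,0.006,0,0,0.2,1, -0.018,0,0.005,0,0,0.2,1, -0.017,0,0.006,0,0,0.2,1, -0.017,0,0.006,0,0,0.2,1, -0.017,-0.001,0.006,0,0,0.2,1, -0.017,0,0.005,0,0,0.2,1]'
python3 st.py
python3 - <<'E'
from h import *
c=env.read_camera("top"); W=pts(c); C=w2case(W)
cv2.imwrite("pics/t13.png",c["pixels"])
for x in (-99,-33,33,99):
    for y in (-50,-20,20,50):
        m=(abs(C[...,0]-x)<6)&(abs(C[...,1]-y)<8)
        print(x,y,m.sum(),np.nanmedian(W[m][:,2]).round(1) if m.any() else None,end=' | ')
    m=(abs(C[...,0]-x)<28)&(W[...,2]>52)&(W[...,2]<75)&(abs(C[...,1])<80)
    print('xmid',C[m][:,0].mean().round(1),'y range',np.percentile(C[m][:,1],[1,99]).round(1))
E
```

```text
t: 46.7
eef_pos: [479.5, 89.8, 266.1]
tcp_rot: [-1.57, -0.029, -1.659]
ft_force: [-0.3, 0.3, 0.1]
opening: 0.105
t: 47.7
eef_pos: [551.4, 256.5, 266.7]
tcp_rot: [-1.57, 0.004, -1.659]
ft_force: [0.1, -0.6, 0.1]
opening: 0.003
t 47.7 j [0.33, 0.42, 1.54, 0.0, 1.18, 0.41] tcp [551.4, 256.5, 266.7] hold [551.4, 256.4, 285.5] open 0.003 F [0.1, -0.6, 0.1]
X [-0.088 -0.996 -0.004] Y [ 0.001  0.004 -1.   ] Z [ 0.996 -0.088  0.001]
-99 -50 28 64.7 | -99 -20 27 65.4 | -99 20 28 65.1 | -99 50 26 59.1 | xmid -98.5 y range [-75.9  73.6]
-33 -50 23 65.1 | -33 -20 26 65.1 | -33 20 22 65.3 | -33 50 22 58.8 | xmid -33.6 y range [-75.8  74.7]
33 -50 24 62.4 | 33 -20 23 62.4 | 33 20 25 61.8 | 33 50 24 56.7 | xmid 32.8 y range [-68.1  74.6]
99 -50 27 58.8 | 99 -20 24 65.3 | 99 20 24 65.7 | 99 50 26 64.7 | xmid 97.7 y range [-65.   75.9]
```

View pics/t13.png

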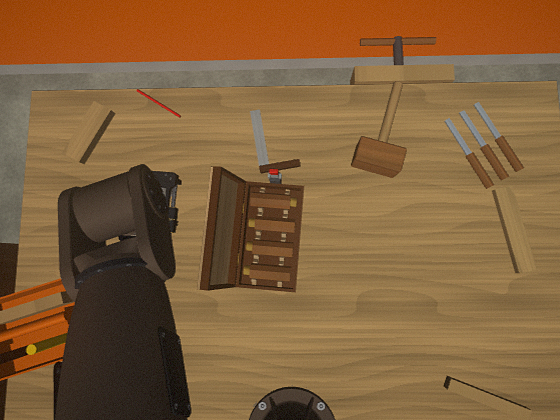

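Handle tops measure 62 to 65.5 mm, each uniform along its length, so all four are level. Mid heights come out at about 43–46 mm. Now I'll close the lid by pushing its back with the shut fingers along its arc.

```bash
python3 -m inch '[0,0.02,0,0,0,0,1, 0,0.02,0,0,0,0,1, 0,0.02,0,0,0,0,1, 0,0.021,0,0,0,0,1, 0.01,0,0,0,0,0,1, 0.01,0,0,0,0,0,1, 0.01,0,0,0,0,0,1]'
python3 st.py
python3 -m inch '[0.01,0,0,0,0,0,1, 0.01,0,0,0,0,0,1, 0.01,0,0,0,0,0,1, 0.01,0,0,0,0,0,1, 0.01,0,0,0,0,0,1]'; python3 st.py
python3 - <<'E'
from h import *
c=env.read_camera("scene")["pixels"]; cv2.imwrite("pics/s14.png",c)
E
```

```text
t: 48.45
eef_pos: [548.7, 224.5, 186.8]
tcp_rot: [-1.569, 0.004, -1.66]
ft_force: [-0.7, 0.1, -0.0]
opening: 0.008
t 48.5 j [0.28, 0.47, 1.68, 0.0, 0.99, 0.36] tcp [548.7, 224.5, 186.8] hold [548.6, 224.4, 205.6] open 0.008 F [-0.7, 0.1, -0.0]
X [-0.089 -0.996 -0.004] Y [ 0.003  0.004 -1.   ] Z [ 0.996 -0.089  0.002]
t: 48.95
eef_pos: [544.4, 175.1, 186.7]
tcp_rot: [-1.568, 0.005, -1.66]
ft_force: [1.4, 4.2, 4.5]
opening: 0.004
t 49.0 j [0.19, 0.44, 1.73, 0.0, 0.97, 0.28] tcp [544.4, 175.1, 186.7] hold [544.3, 175.0, 205.5] open 0.004 F [1.4, 4.2, 4.5]
X [-0.089 -0.996 -0.005] Y [ 0.004  0.005 -1.   ] Z [ 0.996 -0.089  0.003]
```

View pics/s14.png

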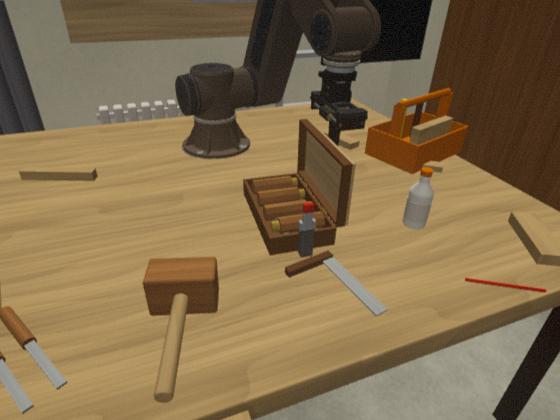

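The lid is moving, with 4 N at the fingers. Following the arc.

```bash
python3 -m inch '[0.01,-0.002,0,0,0,0,1, 0.014,-0.001,0,0,0,0,1, 0.014,0,0,0,0,0,1, 0.015,0,0,0,0,0,1, 0,0,0,0,0,0,1]'; python3 st.py
python3 -m inch '[0.013,0.003,0,0,0,0,1, 0.013,0.004,0,0,0,0,1, 0.014,0.005,0,0,0,0,1, 0.012,0.007,0,0,0,0,1, 0.012,0.008,0,0,0,0,1, 0.011,0.01,0,0,0,0,1, 0,0,0,0,0,0,1]'; python3 st.py
python3 - <<'E'
from h import *
c=env.read_camera("scene")["pixels"]; cv2.imwrite("pics/s15.png",c)
E
```

```text
t: 49.5
eef_pos: [538.8, 120.8, 188.1]
tcp_rot: [-1.571, 0.003, -1.661]
ft_force: [-0.7, -0.6, 0.3]
opening: 0.007
t 49.5 j [0.1, 0.42, 1.77, 0.0, 0.95, 0.19] tcp [538.8, 120.8, 188.1] hold [538.8, 120.7, 206.9] open 0.007 F [-0.7, -0.6, 0.3]
X [-0.09  -0.996 -0.003] Y [-0.     0.003 -1.   ] Z [ 0.996 -0.09  -0.   ]
t: 50.2
eef_pos: [532.0, 46.6, 149.5]
tcp_rot: [-1.572, 0.003, -1.661]
ft_force: [0.3, 0.1, 0.2]
opening: 0.004
t 50.2 j [-0.04, 0.44, 1.85, 0.0, 0.85, 0.05] tcp [532.0, 46.6, 149.5] hold [532.1, 46.5, 168.3] open 0.004 F [0.3, 0.1, 0.2]
X [-0.09  -0.996 -0.003] Y [-0.001  0.003 -1.   ] Z [ 0.996 -0.09  -0.001]
```

View pics/s15.png

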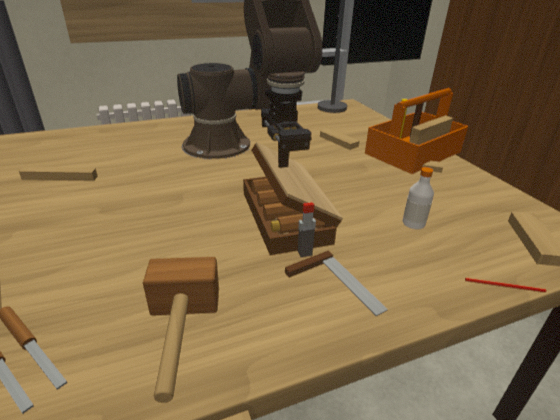

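The lid is down to roughly 40°. I'll continue downward.

```bash
python3 -m inch '[0.008,0.01,0,0,0,0,1, 0.008,0.01,0,0,0,0,1, 0.008,0.011,0,0,0,0,1, 0.004,0.011,0,0,0,0,1, 0.003,0.011,0,0,0,0,1, 0.003,0.01,0,0,0,0,1, 0,0,0,0,0,0,1]'; python3 st.py
```

```text
t: 50.95
eef_pos: [528.9, 14.3, 86.3]
tcp_rot: [-1.573, 0.004, -1.66]
ft_force: [-0.3, -0.5, -0.3]
opening: 0.005
t 51.0 j [-0.1, 0.53, 1.92, 0.01, 0.69, -0.01] tcp [528.9, 14.3, 86.3] hold [528.9, 14.2, 105.1] open 0.005 F [-0.3, -0.5, -0.3]
X [-0.089 -0.996 -0.004] Y [-0.002  0.004 -1.   ] Z [ 0.996 -0.089 -0.002]
```

```bash
python3 -m inch '[0.005,0.003,0,0,0,0,1, 0,0.002,0,0,0,0,1, 0,0.002,0,0,0,0,1]'; python3 st.py; python3 -m inch '[0,0.001,0,0,0,0,1, 0,0.001,0,0,0,0,1]'; python3 st.py
```

```text
t: 51.25
eef_pos: [529.4, 9.4, 81.1]
tcp_rot: [-1.569, 0.003, -1.659]
ft_force: [-0.2, -1.9, 1.8]
opening: 0.007
t 51.2 j [-0.11, 0.54, 1.93, 0.01, 0.68, -0.02] tcp [529.4, 9.4, 81.1] hold [529.3, 9.3, 99.9] open 0.007 F [-0.2, -1.9, 1.8]
X [-0.088 -0.996 -0.003] Y [ 0.002  0.003 -1.   ] Z [ 0.996 -0.089  0.001]
t: 51.45
eef_pos: [529.4, 9.5, 80.1]
tcp_rot: [-1.569, 0.003, -1.659]
ft_force: [-7.4, -1.9, 28.0]
opening: 0.005
t 51.5 j [-0.11, 0.54, 1.93, 0.01, 0.67, -0.02] tcp [529.4, 9.5, 80.1] hold [529.4, 9.4, 98.9] open 0.005 F [-7.4, -1.9, 28.0]
X [-0.088 -0.996 -0.003] Y [ 0.002  0.003 -1.   ] Z [ 0.996 -0.088  0.002]
```

The lid is hard shut: 28 N at a tip height of 80 mm, exactly its closed top. Now I'll lift and go round to the outer side of the clamp.

```bash
python3 -m inch '[0,-0.01,0,0,0,0,1, 0,-0.025,0,0,0,0,1, 0,-0.03,0,0,0,0,1, 0,-0.035,0,0,0,0,1, -0.009,0,0.04,0,0,0,1, -0.009,0,0.04,0,0,0,1, -0.009,0,0.04,0,0,0,1, -0.009,0,0.04,0,0,0,1, -0.009,0,0.038,0,0,0,1, 0,0,0,0,0,0,1]'
python3 st.py
python3 - <<'E'
from h import *
from cell import env
print(w2case(env.state()['eef_pos']))
c=env.read_camera("scene")["pixels"]; cv2.imwrite("pics/s16.png",c)
c=env.read_camera("top"); W=pts(c); C=w2case(W)
for x in (-120,-60,0,60,120):
  print([np.nanmedian(W[(abs(C[...,0]-x)<8)&(abs(C[...,1]-y)<8)][:,2]).round(1) for y in (-70,-35,0,35,70)])
hsv=cv2.cvtColor(c["pixels"],cv2.COLOR_BGR2HSV)
m=((hsv[...,0]<6)|(hsv[...,0]>174))&(hsv[...,1]>170)&(hsv[...,2]>100)&(C[...,0]>100)&(C[...,0]<220)&(abs(C[...,1])<30)
print(m.sum(),C[m].mean(0) if m.any() else 0,W[m][:,2].max() if m.any() else 0)
E
```

```text
t: 52.45
eef_pos: [733.2, 37.3, 178.1]
tcp_rot: [-1.569, 0.004, -1.659]
ft_force: [-0.3, -0.5, -0.2]
opening: 0.006
t 52.5 j [-0.04, 0.68, 1.29, 0.0, 1.16, 0.05] tcp [733.2, 37.3, 178.1] hold [733.2, 37.3, 196.9] open 0.006 F [-0.3, -0.5, -0.2]
X [-0.088 -0.996 -0.004] Y [ 0.002  0.004 -1.   ] Z [ 0.996 -0.088  0.002]
[199.44721149   0.75084998]
[np.float64(697.6), np.float64(696.4), np.float64(694.5), np.float64(692.7), np.float64(693.5)]
[np.float64(629.3), np.float64(645.8), np.float64(645.8), np.float64(634.4), np.float64(nan)]
[np.float64(589.3), np.float64(608.2), np.float64(608.6), np.float64(597.9), np.float64(nan)]
[np.float64(81.0), np.float64(568.7), np.float64(572.7), np.float64(558.8), np.float64(nan)]
[np.float64(81.6), np.float64(526.9), np.float64(534.7), np.float64(523.7), np.float64(nan)]
0 0 0
  return np.nanmean(a, axis, out=out, keepdims=keepdims)
```

View pics/s16.png

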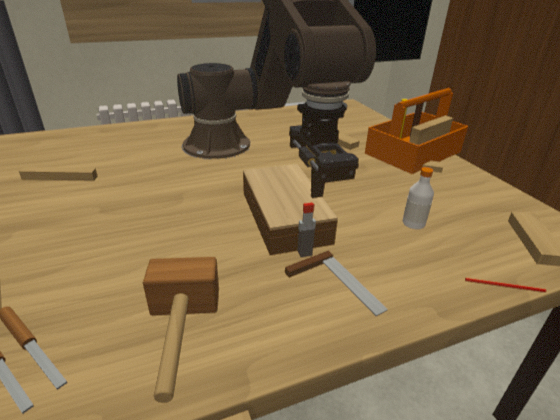

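The lid is shut (front corners measure 81 mm), the red clamp tip is at (308,208), and the fingers hang just beyond it. I'll lower outside the clamp and push it over.

```bash
python3 -m inch '[0,0.015,0,0,0,0,1, 0,0.02,0,0,0,0,1, 0,0.02,0,0,0,0,1, 0,0,-0.008,0,0,0,1, 0,0,-0.008,0,0,0,1]'; python3 st.py
python3 -m inch '[0,0,-0.006,0,0,0,1, 0,0,-0.006,0,0,0,1, 0,0,-0.006,0,0,0,1, 0,0,-0.006,0,0,0,1, 0,0,0,0,0,0,1]'; python3 st.py;  python3 - <<'E'
from h import *
c=env.read_camera("scene")["pixels"]; cv2.imwrite("pics/s17.png",cv2.resize(c[100:280,200:420],None,fx=3,fy=3))
E
```

```text
t: 53.05
eef_pos: [713.1, 38.0, 124.2]
tcp_rot: [-1.571, 0.004, -1.66]
ft_force: [0.7, -0.5, 0.3]
opening: 0.005
t 53.0 j [-0.04, 0.7, 1.4, 0.0, 1.03, 0.05] tcp [713.1, 38.0, 124.2] hold [713.1, 38.0, 143.0] open 0.005 F [0.7, -0.5, 0.3]
X [-0.089 -0.996 -0.004] Y [ 0.     0.003 -1.   ] Z [ 0.996 -0.089 -0.   ]
t: 53.55
eef_pos: [689.8, 40.4, 124.6]
tcp_rot: [-1.57, 0.003, -1.659]
ft_force: [0.1, -0.0, 0.7]
opening: 0.002
t 53.5 j [-0.04, 0.67, 1.47, 0.0, 1.0, 0.05] tcp [689.8, 40.4, 124.6] hold [689.8, 40.3, 143.4] open 0.002 F [0.1, -0.0, 0.7]
X [-0.088 -0.996 -0.003] Y [ 0.001  0.003 -1.   ] Z [ 0.996 -0.088  0.001]
```

View pics/s17.png

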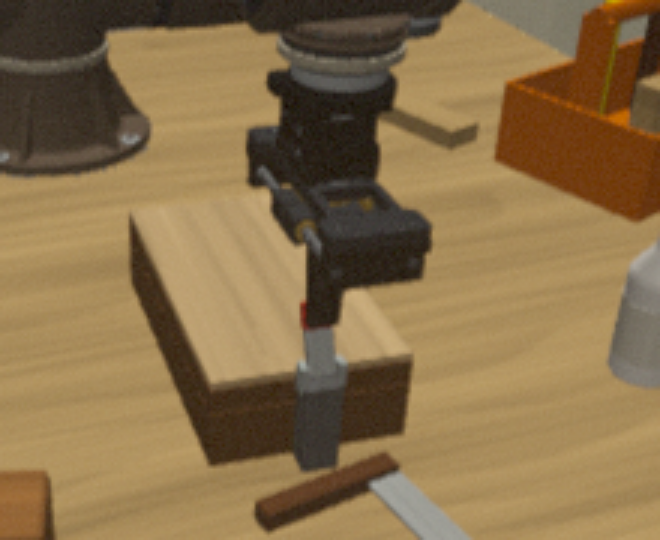

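The finger is against the clamp's outer face at (318,315) in the crop. I'll follow it over and down.

```bash
python3 -m inch '[0,0.002,-0.005,0,0,0,1, 0,0.003,-0.005,0,0,0,1, 0,0.005,-0.005,0,0,0,1, 0,0.006,-0.004,0,0,0,1, 0,0.006,-0.003,0,0,0,1, 0,0.005,-0.002,0,0,0,1, 0,0,0,0,0,0,1]'; python3 st.py;  python3 - <<'E'
from h import *
c=env.read_camera("scene")["pixels"]; cv2.imwrite("pics/s18.png",cv2.resize(c[100:280,200:420],None,fx=3,fy=3))
E
```

```text
t: 54.3
eef_pos: [666.1, 42.5, 96.0]
tcp_rot: [-1.572, 0.003, -1.659]
ft_force: [-0.9, 1.1, -0.1]
opening: 0.002
t 54.3 j [-0.04, 0.68, 1.56, 0.0, 0.91, 0.05] tcp [666.1, 42.5, 96.0] hold [666.1, 42.5, 114.8] open 0.002 F [-0.9, 1.1, -0.1]
X [-0.088 -0.996 -0.003] Y [-0.001  0.003 -1.   ] Z [ 0.996 -0.088 -0.001]
```

View pics/s18.png

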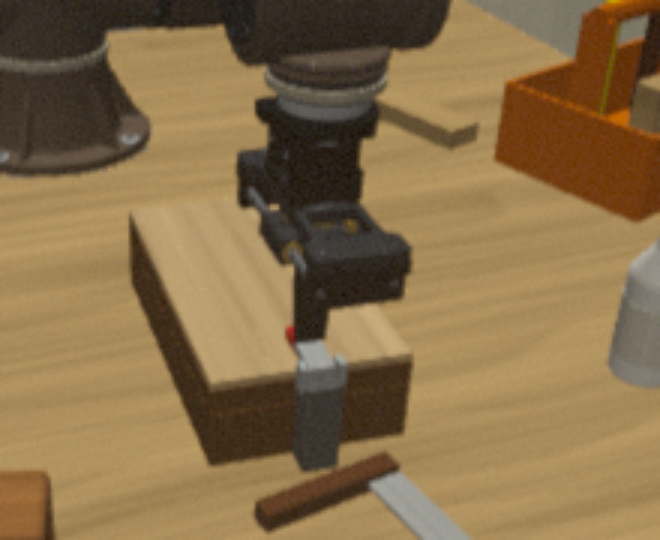

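```bash
python3 -m inch '[0,0.002,-0.003,0,0,0,1, 0,0.001,0,0,0,0,1, 0,0.001,0,0,0,0,1, 0,0,0,0,0,0,1]'; python3 st.py
```

```text
t: 54.75
eef_pos: [663.5, 42.7, 93.3]
tcp_rot: [-1.57, 0.003, -1.659]
ft_force: [-2.3, 0.8, 2.6]
opening: 0.0
t 54.8 j [-0.04, 0.67, 1.57, 0.0, 0.9, 0.05] tcp [663.5, 42.7, 93.3] hold [663.5, 42.7, 112.1] open 0.0 F [-2.3, 0.8, 2.6]
X [-0.088 -0.996 -0.003] Y [ 0.001  0.003 -1.   ] Z [ 0.996 -0.088  0.   ]
```

```bash
python3 -m inch '[0,0.001,0,0,0,0,1, 0,0.0005,0,0,0,0,1, 0,0,0,0,0,0,1]'; python3 st.py
```

```text
t: 55.05
eef_pos: [663.6, 42.7, 93.1]
tcp_rot: [-1.57, 0.003, -1.659]
ft_force: [-6.7, -0.1, 14.7]
opening: 0.001
t 55.0 j [-0.04, 0.67, 1.57, 0.0, 0.9, 0.05] tcp [663.6, 42.7, 93.1] hold [663.6, 42.7, 111.9] open 0.001 F [-6.7, -0.1, 14.7]
X [-0.088 -0.996 -0.003] Y [ 0.002  0.003 -1.   ] Z [ 0.996 -0.088  0.001]
```

The clamp is at a hard stop at 93.1 mm against the expected 93. I'll retreat and check.

```bash
python3 -m inch '[0,-0.01,0,0,0,0,1, 0,-0.025,0,0,0,0,1, 0,-0.035,0,0,0,0,1, 0,-0.04,0,0,0,0,1, 0.03,-0.03,-0.01,0,0,0,-1, 0.04,0,-0.01,0,0,0,-1, 0.04,0,-0.01,0,0,0,-1, 0.04,0,-0.01,0,0,0,-1, 0.04,0,-0.01,0,0,0,-1, 0.04,0,-0.01,0,0,0,-1]'
python3 -m inch '[0.03,0,0,0,0,0,-1, 0.03,0,0,0,0,0,-1, 0,0,0,0,0,0,-1]'
python3 st.py;  python3 - <<'E'
from h import *
c=env.read_camera("scene")["pixels"]; cv2.imwrite("pics/s19.png",c)
c=env.read_camera("top"); W=pts(c); C=w2case(W); cv2.imwrite("pics/t19.png",c["pixels"])
for x in (-130,-60,0,60,100,135):
  print([np.nanmedian(W[(abs(C[...,0]-x)<8)&(abs(C[...,1]-y)<6)][:,2]).round(1) for y in (-74,-35,0,35,74)])
hsv=cv2.cvtColor(c["pixels"],cv2.COLOR_BGR2HSV)
m=((hsv[...,0]<6)|(hsv[...,0]>174))&(hsv[...,1]>170)&(hsv[...,2]>100)&(C[...,0]>80)&(C[...,0]<220)&(abs(C[...,1])<30)
print(m.sum(),C[m].mean(0),np.median(W[m][:,2]))
E
```

```text
t: 56.05
eef_pos: [582.8, -183.0, 231.1]
tcp_rot: [-1.569, 0.003, -1.659]
ft_force: [1.4, -0.7, -0.0]
opening: 0.456
t: 56.35
eef_pos: [577.7, -244.5, 230.5]
tcp_rot: [-1.57, 0.003, -1.663]
ft_force: [0.3, 0.7, -0.0]
opening: 0.704
t 56.4 j [-0.51, 0.48, 1.53, 0.0, 1.13, -0.42] tcp [577.7, -244.5, 230.5] hold [577.6, -244.6, 249.3] open 0.704 F [0.3, 0.7, -0.0]
X [-0.092 -0.996 -0.003] Y [ 0.001  0.003 -1.   ] Z [ 0.996 -0.092  0.001]
[np.float64(79.7), np.float64(724.8), np.float64(740.5), np.float64(80.3), np.float64(79.6)]
[np.float64(80.3), np.float64(80.0), np.float64(79.0), np.float64(80.7), np.float64(79.7)]
[np.float64(79.5), np.float64(80.1), np.float64(79.5), np.float64(79.9), np.float64(79.1)]
[np.float64(79.6), np.float64(80.3), np.float64(79.6), np.float64(79.7), np.float64(79.3)]
[np.float64(80.5), np.float64(80.0), np.float64(79.4), np.float64(79.7), np.float64(79.3)]
[np.float64(80.4), np.float64(79.6), np.float64(92.0), np.float64(79.8), np.float64(79.9)]
63 [117.88225319   0.12947214] 92.07439024936606
```

View pics/s19.png

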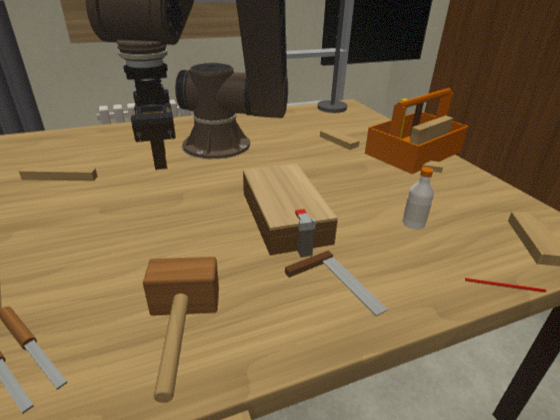

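View pics/t19.png

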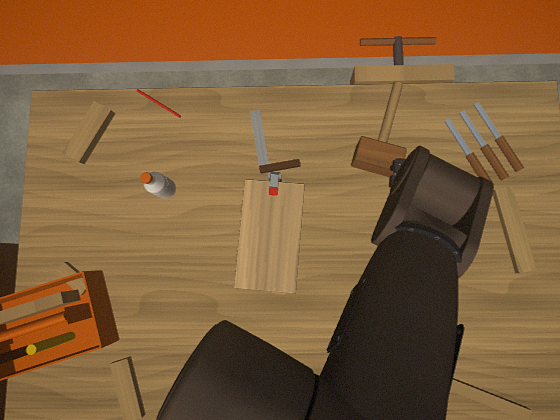

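The lid is flat at 80 mm and the clamp is down, with its red end at x=118 and z=92. The mallet, glue and square are where they were, and the arm is clear. Handing in.

```bash
python3 -m inch '[0,0,0,0,0,0,-1, 0,0,0,0,0,0,-1, 0,0,0,0,0,0,-1]'; python3 -c "
from cell import env; print(env.job_done())"
```

```text
t: 56.75
eef_pos: [578.3, -240.4, 230.7]
tcp_rot: [-1.57, 0.003, -1.658]
ft_force: [-0.2, -0.2, -0.2]
opening: 0.99
the job is handed in; nothing more can be done
None
```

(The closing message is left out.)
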